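Fetch the culture plate from behind the jars

ROBOT

A 7-joint arm with a two-finger parallel gripper is mounted at the origin on the work surface. World frame = base frame: x ahead of the robot, y to its left, z up, the work surface at z = 0. Lengths are in m, angles in rad, forces in N, time in s.
With the tool pointing down it reaches from about 0.4 to 0.85 m from the base axis. Payload 10.4 kg.
Tool frame: the origin (TCP) lies midway between the tips of the shut fingers; the grasp point (between the pads) lies hold_point_z behind it (hold_point_z is the distance from the TCP to the grasp point, in m); z points along the fingers, y is the line along which they close (so a half turn about z gives the same grasp; the last joint's range is limited). The gripper opens to 87 mm and grips with 3 to 60 N. Pads are 19 mm wide; open, the fingers measure 117 mm over their backs; the gripper's body (75 mm by 190 mm) begins 51 mm behind the grasp point.
Start: joints at [1.146, 0.332, -0.065, 1.46, 0.022, 1.35, -0.088], TCP at [0.244, -0.575, 0.223] pointing down, gripper open.
Joint ranges: [-2.6, 2.6], [-0.5, 2.12], [-1.47, 1.34], [0.16, 2.42], [-1.27, 4.41], [0.06, 2.06], [-2.6, 2.6]. Speed limits (rad/s): [2.22, 2.22, 2.79, 2.79, 3.14, 3.14, 3.14].

INTERFACE

Orientations are given as a unit quaternion [x, y, z, w].
In Python, from bench import * gives the robot as it stands. The module is installed in compiled form; this text tells all that it offers.
- The arm moves only by the tool drive_tool, never from a script. Its argument "increments" is a list of rows, each a list of 6 numbers: the shift along the tool's x, y, z scaled (see below), then the turn, a rotation vector about the tool's x, y, z scaled (see below). In form: [[dx, dy, dz, rx, ry, rz], ...]. A call has exactly 5 rows; each row is the pose to reach, as a shift and turn from the pose commanded when the call began, along the tool's axes at that moment; what a row does not reach only later rows make up. The controller multiplies each number of a shift by 300 mm and each number of a turn by pi/4 rad. A row lasts 1/12 s, in which the tool goes at most 41.7 mm and 7.16 degrees, less where a joint would pass 70% of its speed; a pose out of reach is approached as far as the arm can. A call with a number of a shift or a turn outside -1 to 1 is refused whole. A call with a gripper value outside its range is refused whole. "claw" is the closure, from 0 (fully open) to 1 (shut), set as the call begins (left out, the last holds). The fingers move at their own pace and stop on an object; "force" is the grip in N (left out, the last holds). Time passes only in rows, so rows that repeat a pose let the fingers close, or fill a call up. It gives the time, the measured TCP pose, the force, the opening and the grip force at its end, in the units of the state.
- read_state(): the state, without advancing time (a new reading comes with each control period).
- camera(name): name is "side" or "top"; returns the picture (420x560x3 uint8, blue, green, red); there is no depth.
- get_calibration(name): a dict with "K" (3x3 intrinsics, pixels), "position" and "rotation" of the camera in the world. Camera axes: x right, y down, z forward; pixel columns grow to the right and rows downward; lengths in m; the calibration is good to about 2 mm. A picture is of the moment at which its call begins. get_calibration takes no time and is no camera call.
- close_job(): hands the job in; it is judged then, once.
The state is a dict: "time": time; "joint_positions": joint angles; "joint_vel": joint speeds; "joint_torque": joint torques, N m; "ee_pos": TCP position; "eef_rot": TCP orientation; "ft_force": force on the tool from outside, world axes, zero at the start; "torque": the same for the moment, N m; "width": finger opening in m; "grip_force": force on a finger pad.
Only numpy, scipy, OpenCV 4.12 (cv2) and the standard library are available. Lean on these libraries where they do the work, as an engineer would, in place of code of your own. Each camera call takes 0.05 s, during which the arm holds its last target. There are 200 camera calls.

TASK

The green-framed culture plate stands on edge at the rear of the wooden stand, behind two tall jars. First set both jars upright in the grey side tray; with both waiting there, lift the green plate out and stand it on edge, fully down and wholly inside the green slot of the plate rack; then put each jar back upright on the pad of its own lid's colour, wholly on the pad. Set things down rather than drop them, never tip over a jar or lay the green plate down, and leave the yellow plate standing where it is.

Things in the scene. Friction and masses are not known exactly. Their poses are not given: they have to be found in the camera images.
- red_jar: tall clear plant-culture jar with seedlings inside and a red screw lid: upright cylinder 56 mm in diameter, 160 mm tall (the lid is its top 22 mm, same diameter), about 0.25 kg. Origin: centre of its underside; z up along its axis. It starts on the red pad
- blue_jar: tall clear plant-culture jar with seedlings inside and a blue screw lid: upright cylinder 56 mm in diameter, 160 mm tall (the lid is its top 22 mm, same diameter), about 0.25 kg. Origin: centre of its underside; z up along its axis. It starts on the blue pad
- red_pad: flat red disc, 80 mm in diameter and 3 mm thick, fixed on the wooden stand (a board 8 mm thick): the red-lidded jar's home, starts under that jar with its rim showing. Origin: centre of its underside, so its top is 3 mm above. The two pads' centres are 92 mm apart, side by side along the stand's y; which is left varies
- blue_pad: flat blue disc, 80 mm in diameter and 3 mm thick, fixed on the wooden stand (a board 8 mm thick): the blue-lidded jar's home, starts under that jar with its rim showing. Origin: centre of its underside, so its top is 3 mm above. The two pads' centres are 92 mm apart, side by side along the stand's y; which is left varies
- green_plate: square culture plate, green frame, on edge: 70 mm wide (its y), 80 tall (z, up), 10 thick (x), 0.09 kg. Origin: centre of its lower edge. Starts in a groove at the rear of the stand (walls 22 mm above the 8 mm board). Jar centres lie 59 mm towards its -x, 46 mm to each side; 50 mm high wooden cheeks 90 mm to each side. Grip its top edge from above, across the faces
- tray: grey side tray, fixed, 230 mm (its x) by 120 mm (its y) outside, walls 5 mm thick and 18 mm high, floor 5 mm thick; room for both jars side by side along its x. Origin: centre of its underside. It may be on the left or the right of the stand
- green_slot: green slotted divider, fixed. Slot along its y: 94 mm long, open ends, 17 wide, flared to 26 at the top, walls 45 high. Origin: centre of its underside, floor 4 mm above. Plate thickness goes along its x. One of three in a row along x, 56 mm apart: green, yellow (holds yellow plate), white (empty), order varies, on the rack's 10 mm board, across the stand from the tray
- yellow_plate: a like plate (70 x 80 x 10 mm, origin at the centre of its lower edge) with a yellow frame, standing in the yellow divider of the rack: to be left alone
There are look-alikes about, which are no part of the job. Leave any orange look-alike of the red_jar alone.

How it is judged:
On the way, in this order (a step that is already met when the one before it is completed fails the run):
1. both jars stand upright in the side tray, let go, the green plate not yet moved (x of red_jar in the frame of tray between -0.088 and 0.088 m and y of red_jar in the frame of tray between -0.034 and 0.034 m and z of red_jar in the frame of tray between -0.003 and 0.013 m and angle between each of red_jar, blue_jar's own z axis and vertical below 0.1 rad and contact force between each of red_jar, blue_jar and the fingers below 0.1 N and linear speed of each of red_jar, blue_jar below 0.03 m/s and x of blue_jar in the frame of tray between -0.088 and 0.088 m and y of blue_jar in the frame of tray between -0.034 and 0.034 m and z of blue_jar in the frame of tray between -0.003 and 0.013 m and distance of green_plate from where it was at the start of the episode below 0.03 m), for 0.2 s.
2. the green plate stands on edge, fully down in the green slot, let go, while both jars wait in the tray (x of green_plate in the frame of green_slot between -0.008 and 0.008 m and y of green_plate in the frame of green_slot between -0.012 and 0.012 m and z of green_plate in the frame of green_slot between -0.004 and 0.012 m and angle between green_plate's own z axis and vertical below 0.25 rad and angle between the x axis of green_plate and the x axis of green_slot, either way round below 0.25 rad and contact force between each of green_plate, red_jar, blue_jar and the fingers below 0.1 N and linear speed of each of green_plate, red_jar, blue_jar below 0.03 m/s and x of red_jar in the frame of tray between -0.088 and 0.088 m and y of red_jar in the frame of tray between -0.034 and 0.034 m and z of red_jar in the frame of tray between -0.003 and 0.013 m and angle between each of red_jar, blue_jar's own z axis and vertical below 0.1 rad and x of blue_jar in the frame of tray between -0.088 and 0.088 m and y of blue_jar in the frame of tray between -0.034 and 0.034 m and z of blue_jar in the frame of tray between -0.003 and 0.013 m), for 0.2 s.
At the end, for the whole second after the job is handed in: green plate on edge in the green slot: fully down (8 mm), 12 mm along it, 0.25 rad in lean and heading; each jar upright (0.1 rad), its centre within 12 mm of the centre of the pad of its colour; yellow plate within 15 mm of its start; all let go and at rest (x of green_plate in the frame of green_slot between -0.008 and 0.008 m and y of green_plate in the frame of green_slot between -0.012 and 0.012 m and z of green_plate in the frame of green_slot between -0.004 and 0.012 m and angle between green_plate's own z axis and vertical below 0.25 rad and angle between the x axis of green_plate and the x axis of green_slot, either way round below 0.25 rad and contact force between each of green_plate, red_jar, blue_jar and the fingers below 0.1 N and linear speed of each of green_plate, red_jar, blue_jar below 0.03 m/s and horizontal distance between red_jar and red_pad below 0.012 m and angle between each of red_jar, blue_jar's own z axis and vertical below 0.1 rad and z of red_jar in the frame of red_pad between -0.003 and 0.009 m and horizontal distance between blue_jar and blue_pad below 0.012 m and z of blue_jar in the frame of blue_pad between -0.003 and 0.009 m and distance of yellow_plate from where it was at the start of the episode below 0.015 m); the robot touches nothing.
It fails at once if a jar is tipped by more than 0.6 rad (angle between any of red_jar, blue_jar's own z axis and vertical above 0.6 rad).
It fails at once if the green plate leans more than 0.8 rad from upright (angle between green_plate's own z axis and vertical above 0.8 rad).
It fails at once if the yellow plate is moved more than 25 mm or leans more than 0.4 rad (distance of yellow_plate from where it was at the start of the episode above 0.025 m or angle between yellow_plate's own z axis and vertical above 0.4 rad).
It fails at once if a jar or the green plate is dropped (falls faster than 0.65 m/s, about 20 mm of free fall) ((linear speed of red_jar above 0.65 m/s and contact force between red_jar and the fingers below 0.02 N) or (linear speed of blue_jar above 0.65 m/s and contact force between blue_jar and the fingers below 0.02 N) or (linear speed of green_plate above 0.65 m/s and contact force between green_plate and the fingers below 0.02 N)).
It also fails if it takes over 128 s, if anything falls off the work surface, if the arm or the gripper's body presses on something with over 40 N, if the wrist force passes 120 N, or if a joint passes its speed limit or range.

## Working session

There is one attempt and no reset: what is moved stays moved. The work goes in short steps, Python scripts to look and compute and a tool call to move; the robot and the scene stay as the last step left them, time stands still between calls to the robot, and variables do not carry over. Pictures are saved under pics/ and viewed, at most 14 in all, crops included, and the job is handed in when it is done.

Besides the shell and the picture viewer there is one more tool, called as name(argument=value, ...), one argument or row to a line, values as JSON. drive_tool: Moves the arm, as the interface text tells. Its arguments: {"type":"object","properties":{"increments":{"type":"array","items":{"type":"array","items":{"type":"number"}}},"claw":{"type":"number"},"force":{"type":"number"}},"required":["increments"]}

```bash
mkdir -p pics
python3 - <<'E'
from bench import *
import cv2,json
s=read_state(); print({k:s[k] for k in s if k!='joint_torque'})
for n in("side","top"):
    c=get_calibration(n); print(n,c)
    cv2.imwrite(f"pics/{n}0.png",camera(n))
E
```

```text
{'time': 0.0, 'joint_positions': array([ 1.14636987,  0.33288292, -0.06470979,  1.46092179,  0.02160756,
        1.34986397, -0.08848289]), 'joint_vel': array([-6.47026724e-04, -8.62873993e-04,  2.12224178e-04,  3.43345257e-05,
       -1.49543577e-03,  2.42393023e-03, -1.65412688e-04]), 'ee_pos': array([ 0.24429284, -0.57488007,  0.22175637]), 'eef_rot': array([ 9.79879655e-01,  1.99588040e-01, -1.69832305e-04, -6.68863268e-04]), 'ft_force': array([ 1.05689928, -0.14746394, -0.12931354]), 'torque': array([ 0.02298265, -0.00766966, -0.02878479]), 'grip_force': 0.0, 'width': 0.08703950846036373}
side {'K': array([[483.91791792,   0.        , 279.03201006],
       [  0.        , 483.91791792, 205.63190011],
       [  0.        ,   0.        ,   1.        ]]), 'position': array([ 1.25495337, -0.3051177 ,  0.67712417]), 'rotation': array([ 0.75940238,  0.49358944, -0.22232839, -0.36089831])}
top {'K': array([[524.57205463,   0.        , 276.31709952],
       [  0.        , 524.57205463, 208.1103413 ],
       [  0.        ,   0.        ,   1.        ]]), 'position': array([ 0.34792131, -0.0096378 ,  1.23012312]), 'rotation': array([ 0.71009397, -0.69619232,  0.0753514 , -0.0735186 ])}
```

View pics/top0.png

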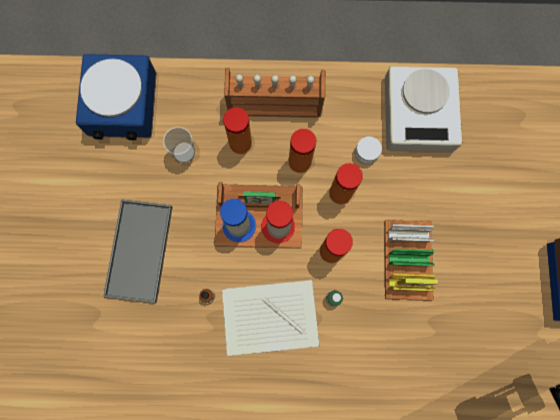

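View pics/side0.png

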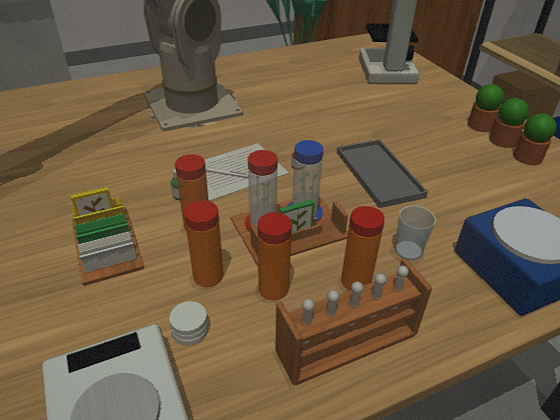

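Top view: the blue lid is at (235,212) and the clear red-lidded jar at (279,213). Both stand on the stand, with the green plate behind at (259,197). The tray is at (138,251). The rack dividers run white (410,234), green (410,258), yellow (412,283). Red-lid candidates are (237,120), (303,142), (348,177), (338,243) and (279,213). The first four have orange bodies; only (279,213) is clear and sits on the red pad, so that is red_jar. I'll confirm it in a crop while measuring.

```bash
cat > h.py <<'E'
from bench import *
import cv2,numpy as np
from scipy.spatial.transform import Rotation as R
from scipy.optimize import least_squares
def ray(n,uv,z):
    c=get_calibration(n);uv=np.atleast_2d(uv).astype(float)
    d=np.c_[uv,np.ones(len(uv))]@np.linalg.inv(c["K"]).T@R.from_quat(c["rotation"]).as_matrix().T
    p=c["position"];return (p+d*((z-p[2])/d[:,2])[:,None])[:,:2]
def proj(n,P):
    c=get_calibration(n);q=(np.atleast_2d(P)-c["position"])@R.from_quat(c["rotation"]).as_matrix()@c["K"].T
    return q[:,:2]/q[:,2:]
def hsv(im):return cv2.cvtColor(im,cv2.COLOR_BGR2HSV)
def mask(im,col,sv=(110,50)):
    h=hsv(im);lo,hi={'red':(172,8),'blue':(105,130),'green':(45,85),'yellow':(22,35)}[col]
    H=h[...,0];m=((H>=lo)|(H<=hi)) if lo>hi else (H>=lo)&(H<=hi)
    return (m&(h[...,1]>sv[0])&(h[...,2]>sv[1])).astype(np.uint8)
def blobs(m,box=None,mn=25):
    """box=(u0,v0,u1,v1); list of (area,contour)"""
    if box:k=np.zeros_like(m);k[box[1]:box[3],box[0]:box[2]]=1;m=m*k
    cs,_=cv2.findContours(m,cv2.RETR_EXTERNAL,cv2.CHAIN_APPROX_NONE)
    return sorted([(cv2.contourArea(c),c[:,0]) for c in cs if cv2.contourArea(c)>=mn],key=lambda a:-a[0])
def rect(n,c,z):
    (a,b),(w,h),t=cv2.minAreaRect((ray(n,c,z)*1000).astype(np.float32));return np.round([a,b,w,h,t],1)
def info(n,c,z):
    x,y,w,h=cv2.boundingRect(c);return (x,y,w,h),rect(n,c,z)
E
python3 - <<'E'
from h import *
t=cv2.imread("pics/top0.png");s=cv2.imread("pics/side0.png")
for col,z in(("red",.171),("blue",.171)):
    for a,c in blobs(mask(t,col),(200,170,320,260)): print(col,a,info("top",c,z),"padz",rect("top",c,.011))
for a,c in blobs(mask(t,"green"),(200,170,320,260)):print("gplate",a,info("top",c,.088))
for a,c in blobs(mask(t,"green"),(370,210,450,310)):print("gslot",a,info("top",c,.055))
for a,c in blobs(mask(t,"yellow",(150,100)),(370,210,450,310)):print("yel",a,info("top",c,.09))
h=hsv(t)
m=((h[...,1]<70)&(h[...,2]<150)).astype(np.uint8)
for a,c in blobs(m,(90,190,190,310),500):print("tray",a,info("top",c,.018))
a=cv2.resize(t[175:255,205:315],None,fx=3.6,fy=3.6,interpolation=2)
b=cv2.resize(t[215:305,375:450],None,fx=3.2,fy=3.2,interpolation=2)
b=cv2.copyMakeBorder(b,0,0,0,0,0)
H=max(a.shape[0],b.shape[0]);f=lambda i:cv2.copyMakeBorder(i,0,H-i.shape[0],0,0,cv2.BORDER_CONSTANT)
cv2.imwrite("pics/crop0.png",np.hstack([f(a),f(b)]))
E
```

```text
red 1084.5 ((261, 200, 34, 44), array([547. , -13.2,  89.8,  67.7,   1.2])) padz [577.1 -13.7 103.4  78.    1.2]
blue 1069.5 ((220, 199, 36, 43), array([549.2,  68.5,  91.1,  66.9,  11.6])) padz [579.6  80.2 104.8  77.   11.6]
gplate 98.0 ((244, 192, 31, 6), array([623.8,  29.1,  67.6,  11.1,  89.1]))
gslot 583.5 ((389, 249, 45, 17), array([ 493.5, -315.4,   99.3,   35.3,   88.7]))
yel 478.5 ((389, 273, 49, 18), array([ 435.1, -308.6,  103.8,   35. ,   88.5]))
tray 4993.5 ((104, 200, 68, 103), array([502. , 309.2, 121.4, 229. ,  84.3]))
```

View pics/crop0.png

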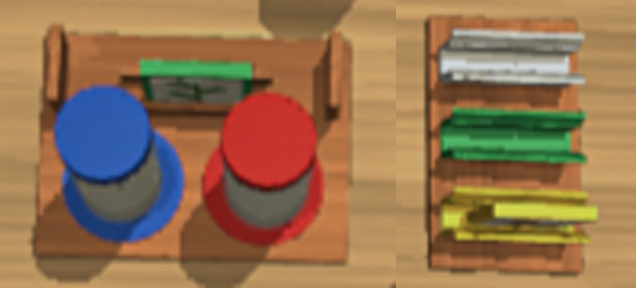

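The crop confirms that the clear red-lidded jar, at crop (269,140) = image (279,213), is on the red pad. The rack order from far to near is white, green, yellow. Next I'll fit the lids, pads and rack more precisely.

Run:
```python
from h import *
import bench
print([k for k in dir(bench) if not k.startswith('_')], read_state().keys(), getattr(bench,'hold_point_z',None))
t=cv2.imread("pics/top0.png")
def circ(p,r):
    f=least_squares(lambda c:np.hypot(*(p-c).T)-r,p.mean(0),loss='soft_l1',f_scale=.001);return np.round(f.x*1000,1),round(1000*np.abs(f.fun).mean(),1)
for col,box in(("red",(258,170,320,260)),("blue",(200,170,258,260))):
    c=np.vstack([c for a,c in blobs(mask(t,col),box)])
    x0=c[:,0].mean()
    top=c[c[:,1]<213];bot=c[c[:,1]>229]
    print(col,"lid",circ(ray("top",top,.171),.028),"pad",circ(ray("top",bot,.011),.040))
h=hsv(t)
m=((h[...,0]<14)&(h[...,1]>90)).astype(np.uint8)
for box in((375,210,450,310),(205,175,312,255)):
    m2=cv2.morphologyEx(m,cv2.MORPH_CLOSE,np.ones((3,3)))
    for a,c in blobs(m2,box,300):print("board",a,info("top",c,.010))
# slot wall tops, right ends
for a,c in blobs(mask(t,"green"),(370,210,450,310)):
    p=ray("top",c,.055)*1000;print("slot maxx",p[:,0].max(),"miny",p[:,1].min()); 
    q=ray("top",c,.014)*1000;print("low minx",q[:,0].min(),"maxy",q[:,1].max())
```

```text
['PlanningError', 'camera', 'close_job', 'get_calibration', 'hold_point_z', 'read_state'] dict_keys(['time', 'joint_positions', 'joint_vel', 'joint_torque', 'ee_pos', 'eef_rot', 'ft_force', 'torque', 'grip_force', 'width']) 0.0187
red lid (array([563.1, -15.9]), np.float64(0.6)) pad (array([566.7, -14.1]), np.float64(0.6))
blue lid (array([564. ,  78.8]), np.float64(0.8)) pad (array([568.7,  77.8]), np.float64(0.7))
board 1214.5 ((385, 220, 48, 80), array([ 493.7, -320.1,  108.3,  183.8,   88.7]))
board 5090.0 ((215, 182, 87, 66), array([593.4,  31.4, 203.2, 153.4,  89.6]))
slot maxx 511.24861179066636 miny -365.3546391461857
low minx 479.9935450294631 maxy -274.35430911558524
```

drive_tool(
  increments=[
    [0, 0, -0.05, 0, 0, -0.15],
    [0, 0, -0.1, 0, 0, -0.3],
    [0, 0, -0.15, 0, 0, -0.45],
    [0, 0, -0.15, 0, 0, -0.6],
    [0, 0, -0.15, 0, 0, -0.75],
  ],
  claw=0,
  force=25,
)

```text
time: 0.52
ee_pos: [0.2446, -0.5755, 0.2683]
eef_rot: [0.878, 0.478, -0.0, 0.001]
ft_force: [-0.0, -0.1, -0.1]
width: 0.0867
grip_force: 0.0
```

drive_tool(
  increments=[
    [0, 0, 0, 0, 0, -0.15],
    [0, 0, 0, 0, 0, -0.3],
    [0, 0, 0, 0, 0, -0.45],
    [0, 0, 0, 0, 0, -0.6],
    [0, 0, 0, 0, 0, -0.702],
  ],
)

```text
time: 0.93
ee_pos: [0.2443, -0.5751, 0.2671]
eef_rot: [0.715, 0.699, 0.0, -0.0]
ft_force: [-0.2, -0.2, -0.8]
width: 0.0869
grip_force: 0.0
```

drive_tool(
  increments=[
    [0.11, 0.05, 0, 0, 0, 0],
    [0.22, 0.1, 0, 0, 0, 0],
    [0.33, 0.15, 0, 0, 0, 0],
    [0.44, 0.2, 0, 0, 0, 0],
    [0.55, 0.25, 0, 0, 0, 0],
  ],
)

```text
time: 1.35
ee_pos: [0.3244, -0.4107, 0.2672]
eef_rot: [0.717, 0.697, -0.0, -0.0]
ft_force: [-0.8, -0.5, -0.5]
width: 0.0875
grip_force: 0.0
```

drive_tool(
  increments=[
    [0.11, 0.05, 0, 0, 0, 0],
    [0.22, 0.1, 0, 0, 0, 0],
    [0.33, 0.15, 0, 0, 0, 0],
    [0.44, 0.2, 0, 0, 0, 0],
    [0.55, 0.25, 0, 0, 0, 0],
  ],
)

```text
time: 1.77
ee_pos: [0.404, -0.2479, 0.2674]
eef_rot: [0.717, 0.697, -0.0, -0.0]
ft_force: [1.0, -0.3, 1.2]
width: 0.0867
grip_force: 0.0
```

drive_tool(
  increments=[
    [0.11, 0.05, 0, 0, 0, 0],
    [0.22, 0.1, 0, 0, 0, 0],
    [0.33, 0.15, 0, 0, 0, 0],
    [0.44, 0.2, 0, 0, 0, 0],
    [0.55, 0.25, 0, 0, 0, 0],
  ],
)

```text
time: 2.18
ee_pos: [0.4837, -0.0852, 0.2675]
eef_rot: [0.717, 0.697, -0.0, 0.0]
ft_force: [0.2, -0.2, 0.3]
width: 0.0873
grip_force: 0.0
```

drive_tool(
  increments=[
    [0.11, 0.05, 0, 0, 0, 0],
    [0.22, 0.1, 0, 0, 0, 0],
    [0.33, 0.15, 0, 0, 0, 0],
    [0.44, 0.2, 0, 0, 0, 0],
    [0.55, 0.25, 0, 0, 0, 0],
  ],
)

```text
time: 2.6
ee_pos: [0.5636, 0.0774, 0.2673]
eef_rot: [0.717, 0.697, -0.0, 0.0]
ft_force: [-0.5, -1.7, -0.4]
width: 0.0869
grip_force: 0.0
```

drive_tool(
  increments=[
    [0, 0.005, 0.1, 0, 0, 0],
    [0, 0.005, 0.22, 0, 0, 0],
    [0, 0.005, 0.34, 0, 0, 0],
    [0, 0.005, 0.43, 0, 0, 0],
    [0, 0.005, 0.463, 0, 0, 0],
  ],
)

```text
time: 3.02
ee_pos: [0.5622, 0.0752, 0.1242]
eef_rot: [0.717, 0.697, -0.002, -0.002]
ft_force: [0.6, -0.3, -1.0]
width: 0.087
grip_force: 0.0
```

drive_tool(
  increments=[
    [0, 0, 0, 0, 0, 0],
    [0, 0, 0, 0, 0, 0],
    [0, 0, 0, 0, 0, 0],
    [0, 0, 0, 0, 0, 0],
    [0, 0, 0, 0, 0, 0],
  ],
)

```text
time: 3.43
ee_pos: [0.5655, 0.0759, 0.1302]
eef_rot: [0.717, 0.697, 0.001, 0.001]
ft_force: [0.1, -0.4, 0.4]
width: 0.0867
grip_force: 0.0
```

Run:
```python
from h import *
a=camera("top")[150:270,190:330];b=camera("side")[120:290,200:370]
a=cv2.resize(a,None,fx=2.8,fy=2.8);b=cv2.resize(b,None,fx=2.4,fy=2.4)
H=max(a.shape[0],b.shape[0]);f=lambda i:cv2.copyMakeBorder(i,0,H-i.shape[0],0,0,cv2.BORDER_CONSTANT)
cv2.imwrite("pics/g1.png",np.hstack([f(a),f(b)]));print(read_state()["ee_pos"])
```

```text
[0.56515805 0.07585794 0.12954612]
```

View pics/g1.png

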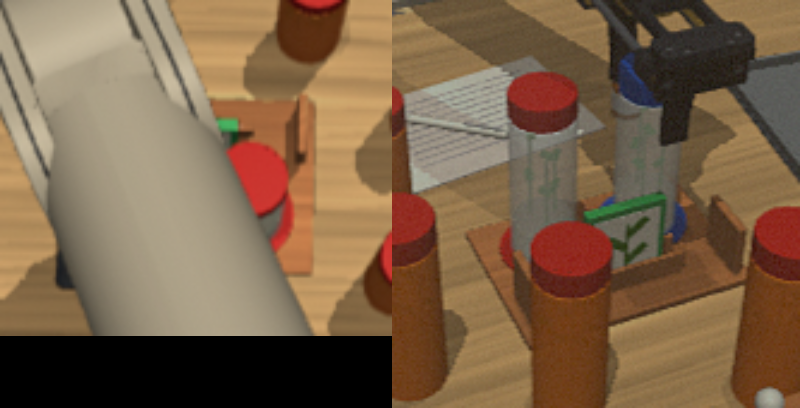

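The side view shows the open fingers straddling the blue lid (crop 640,90), clear of the plate. I'll close and lift.

drive_tool(
  increments=[
    [0.007, 0, 0, 0, 0, 0],
    [0.007, 0, 0, 0, 0, 0],
    [0.007, 0, 0, 0, 0, 0],
    [0.007, 0, 0, 0, 0, 0],
    [0.007, 0, 0, 0, 0, 0],
  ],
)

```text
time: 3.95
ee_pos: [0.5647, 0.0779, 0.1286]
eef_rot: [0.717, 0.697, -0.0, 0.0]
ft_force: [0.8, -0.6, 0.5]
width: 0.0869
grip_force: 0.0
```

drive_tool(
  increments=[
    [0, 0, 0, 0, 0, 0],
    [0, 0, 0, 0, 0, 0],
    [0, 0, 0, 0, 0, 0],
    [0, 0, 0, 0, 0, 0],
    [0, 0, 0, 0, 0, 0],
  ],
  claw=1,
  force=25,
)

```text
time: 4.37
ee_pos: [0.5648, 0.0779, 0.1286]
eef_rot: [0.717, 0.697, 0.0, 0.0]
ft_force: [-0.1, -0.2, -0.2]
width: 0.0615
grip_force: 0.0
```

drive_tool(
  increments=[
    [0, 0, 0, 0, 0, 0],
    [0, 0, 0, 0, 0, 0],
    [0, 0, 0, 0, 0, 0],
    [0, 0, 0, 0, 0, 0],
    [0, 0, 0, 0, 0, 0],
  ],
)

```text
time: 4.78
ee_pos: [0.5648, 0.078, 0.1287]
eef_rot: [0.717, 0.697, 0.0, 0.0]
ft_force: [0.1, 0.3, -0.8]
width: 0.0558
grip_force: 25.0
```

drive_tool(
  increments=[
    [0, 0, -0.01, 0, 0, 0],
    [0, 0, -0.04, 0, 0, 0],
    [0, 0, -0.09, 0, 0, 0],
    [0, 0, -0.14, 0, 0, 0],
    [0, 0, -0.17, 0, 0, 0],
  ],
)

```text
time: 5.2
ee_pos: [0.5651, 0.0782, 0.1817]
eef_rot: [0.717, 0.697, 0.001, 0.0]
ft_force: [0.4, 0.0, -2.2]
width: 0.0554
grip_force: 25.0
```

drive_tool(
  increments=[
    [0, 0, -0.04, 0, 0, 0],
    [0, 0, -0.09, 0, 0, 0],
    [0, 0, -0.13, 0, 0, 0],
    [0, 0, -0.15, 0, 0, 0],
    [0, 0, -0.15, 0, 0, 0],
  ],
)

```text
time: 5.62
ee_pos: [0.5653, 0.0782, 0.2261]
eef_rot: [0.717, 0.697, 0.001, 0.001]
ft_force: [0.0, 0.4, -2.5]
width: 0.0555
grip_force: 25.0
```

drive_tool(
  increments=[
    [0.04, -0.005, 0, 0, 0, 0],
    [0.12, -0.01, 0, 0, 0, 0],
    [0.21, -0.015, 0, 0, 0, 0],
    [0.3, -0.025, 0, 0, 0, 0],
    [0.39, -0.03, 0, 0, 0, 0],
  ],
)

```text
time: 6.03
ee_pos: [0.558, 0.1972, 0.2236]
eef_rot: [0.717, 0.697, -0.001, -0.0]
ft_force: [0.3, 0.3, -2.0]
width: 0.0559
grip_force: 25.0
```

drive_tool(
  increments=[
    [0.09, -0.01, 0, 0, 0, 0],
    [0.18, -0.015, 0, 0, 0, 0],
    [0.27, -0.02, 0, 0, 0, 0],
    [0.33, -0.025, 0, 0, 0, 0],
    [0.362, -0.029, 0, 0, 0, 0],
  ],
)

```text
time: 6.45
ee_pos: [0.5514, 0.3078, 0.2234]
eef_rot: [0.716, 0.698, -0.0, -0.001]
ft_force: [0.3, 1.1, -3.3]
width: 0.0558
grip_force: 25.0
```

drive_tool(
  increments=[
    [0, 0, 0.03, 0, 0, 0],
    [0, 0, 0.09, 0, 0, 0],
    [0, 0, 0.15, 0, 0, 0],
    [0, 0, 0.2, 0, 0, 0],
    [0, 0, 0.22, 0, 0, 0],
  ],
)

```text
time: 6.87
ee_pos: [0.5529, 0.3013, 0.1551]
eef_rot: [0.718, 0.696, -0.002, -0.0]
ft_force: [-0.2, 0.5, -2.4]
width: 0.0556
grip_force: 25.0
```

Run:
```python
from h import *
a=camera("top")[180:310,90:240];b=camera("side")[50:250,270:450];s=read_state();print(s["ee_pos"],s["ft_force"],s["width"])
a=cv2.resize(a,None,fx=2.8,fy=2.8);b=cv2.resize(b,None,fx=2,fy=2)
H=max(a.shape[0],b.shape[0]);f=lambda i:cv2.copyMakeBorder(i,0,H-i.shape[0],0,0,cv2.BORDER_CONSTANT)
cv2.imwrite("pics/p1.png",np.hstack([f(a),f(b)]))
```

```text
[0.5532045  0.30220212 0.15687894] [ 0.67731396  0.07119724 -2.5447842 ] 0.05598539610514091
```

View pics/p1.png

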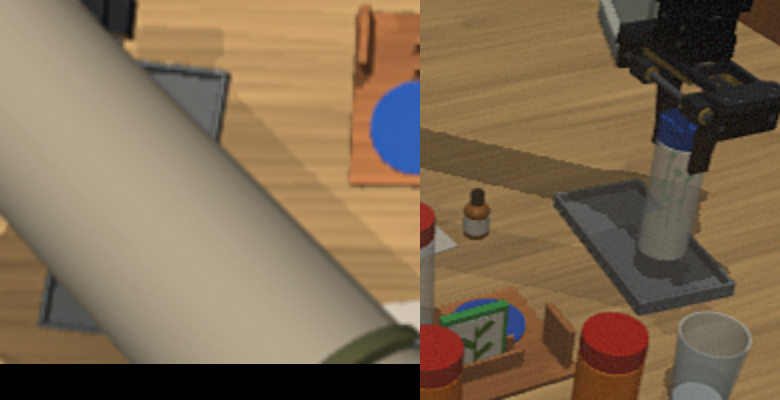

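The side view shows the blue jar hanging upright over the tray's far half, and the blue pad is bare. I'll lower it gently and release.

drive_tool(
  increments=[
    [0.003, 0, 0.04, 0, 0, 0],
    [0.006, 0, 0.07, 0, 0, 0],
    [0.006, 0, 0.09, 0, 0, 0],
    [0.006, 0, 0.1, 0, 0, 0],
    [0.006, 0, 0.1, 0, 0, 0],
  ],
)

```text
time: 7.38
ee_pos: [0.5533, 0.3055, 0.1277]
eef_rot: [0.717, 0.697, -0.001, -0.0]
ft_force: [-0.5, -0.0, -2.3]
width: 0.0554
grip_force: 25.0
```

drive_tool(
  increments=[
    [0, 0, 0.003, 0, 0, 0],
    [0, 0, 0.006, 0, 0, 0],
    [0, 0, 0.009, 0, 0, 0],
    [0, 0, 0.01, 0, 0, 0],
    [0, 0, 0.01, 0, 0, 0],
  ],
)

```text
time: 7.8
ee_pos: [0.5536, 0.3058, 0.1257]
eef_rot: [0.717, 0.697, 0.0, 0.0]
ft_force: [0.7, -0.9, -2.9]
width: 0.0557
grip_force: 25.0
```

Still about 3 mm up.

drive_tool(
  increments=[
    [0, 0, 0.004, 0, 0, 0],
    [0, 0, 0.007, 0, 0, 0],
    [0, 0, 0.009, 0, 0, 0],
    [0, 0, 0.01, 0, 0, 0],
    [0, 0, 0.01, 0, 0, 0],
  ],
)

```text
time: 8.22
ee_pos: [0.5535, 0.3058, 0.1227]
eef_rot: [0.717, 0.697, -0.0, 0.0]
ft_force: [-0.4, -0.7, -1.7]
width: 0.0557
grip_force: 25.0
```

Run:
```python
from h import *
t=camera("top");s=read_state();print(s["ee_pos"],s["ft_force"])
for a,c in blobs(mask(t,"blue"),(200,190,262,260)):
    print(a,info("top",c,.011)); p=ray("top",c,.011)
    f=least_squares(lambda c:np.hypot(*(p-c).T)-.04,p.mean(0),loss='soft_l1',f_scale=.001);print(f.x,np.abs(f.fun).mean())
```

```text
[0.5535468  0.30581448 0.12269668] [-0.11526296 -1.01147601 -1.33729568]
799.5 ((223, 209, 33, 33), array([566.6,  77. ,  76.8,  75.5,   2.3]))
[0.56618766 0.07747459] 0.002049209923964854
```

drive_tool(
  increments=[
    [0, 0, 0.002, 0, 0, 0],
    [0, 0, 0.002, 0, 0, 0],
    [0, 0, 0.002, 0, 0, 0],
    [0, 0, 0.002, 0, 0, 0],
    [0, 0, 0.002, 0, 0, 0],
  ],
  claw=0,
)

```text
time: 8.68
ee_pos: [0.5537, 0.3059, 0.1222]
eef_rot: [0.717, 0.697, 0.0, 0.0]
ft_force: [-0.3, 0.2, 0.4]
width: 0.0809
grip_force: 0.0
```

drive_tool(
  increments=[
    [0, 0, 0, 0, 0, 0],
    [0, 0, 0, 0, 0, 0],
    [0, 0, 0, 0, 0, 0],
    [0, 0, 0, 0, 0, 0],
    [0, 0, 0, 0, 0, 0],
  ],
)

```text
time: 9.1
ee_pos: [0.5536, 0.3058, 0.122]
eef_rot: [0.717, 0.697, -0.0, 0.0]
ft_force: [0.7, -0.5, -0.1]
width: 0.0869
grip_force: 0.0
```

drive_tool(
  increments=[
    [0, 0, -0.06, 0, 0, 0],
    [0, 0, -0.15, 0, 0, 0],
    [0, 0, -0.25, 0, 0, 0],
    [0, 0, -0.35, 0, 0, 0],
    [0, 0, -0.42, 0, 0, 0],
  ],
)

```text
time: 9.52
ee_pos: [0.5538, 0.3063, 0.251]
eef_rot: [0.717, 0.697, 0.001, 0.0]
ft_force: [-0.0, 0.8, 0.3]
width: 0.0874
grip_force: 0.0
```

drive_tool(
  increments=[
    [-0.08, 0.006, 0, 0, 0, 0],
    [-0.18, 0.014, 0, 0, 0, 0],
    [-0.3, 0.02, 0, 0, 0, 0],
    [-0.42, 0.027, 0, 0, 0, 0],
    [-0.54, 0.034, 0, 0, 0, 0],
  ],
)

```text
time: 9.93
ee_pos: [0.5589, 0.1421, 0.2481]
eef_rot: [0.717, 0.697, 0.0, 0.0]
ft_force: [0.8, 0.0, -0.8]
width: 0.0871
grip_force: 0.0
```

drive_tool(
  increments=[
    [-0.12, 0.007, 0, 0, 0, 0],
    [-0.24, 0.014, 0, 0, 0, 0],
    [-0.36, 0.02, 0, 0, 0, 0],
    [-0.46, 0.027, 0, 0, 0, 0],
    [-0.529, 0.033, 0, 0, 0, 0],
  ],
)

```text
time: 10.35
ee_pos: [0.5643, -0.0193, 0.2481]
eef_rot: [0.718, 0.696, -0.0, 0.001]
ft_force: [0.7, -0.5, -0.6]
width: 0.087
grip_force: 0.0
```

drive_tool(
  increments=[
    [0, 0, 0, 0, 0, 0],
    [0, 0, 0, 0, 0, 0],
    [0, 0, 0, 0, 0, 0],
    [0, 0, 0, 0, 0, 0],
    [0, 0, 0, 0, 0, 0],
  ],
)

```text
time: 10.77
ee_pos: [0.5645, -0.0138, 0.2482]
eef_rot: [0.716, 0.698, 0.0, 0.0]
ft_force: [-0.7, 0.8, -0.1]
width: 0.087
grip_force: 0.0
```

Run:
```python
from h import *
t=camera("top");s=camera("side");print(read_state()["ee_pos"])
def axis_side(col,box):
    for a,c in blobs(mask(s,col),box): print(col,a,cv2.boundingRect(c),rect("side",c,.16))
axis_side("blue",(270,60,450,220))
for a,c in blobs(mask(t,"blue"),(90,180,190,310)): print("top blue",a,info("top",c,.165))
b=cv2.resize(s[110:280,200:440],None,fx=2.4,fy=2.4);cv2.imwrite("pics/g2.png",b)
```

```text
[ 0.56447821 -0.01432881  0.24808879]
blue 388.0 (390, 118, 26, 21) [565.9 302.   52.2  85.2  55.5]
blue 88.0 (313, 203, 9, 17) [731.8  12.2  13.1  40.6  61.7]
top blue 549.0 ((110, 202, 29, 28), array([552.8, 304.1,  56.7,  53.8,  36.7]))
```

View pics/g2.png

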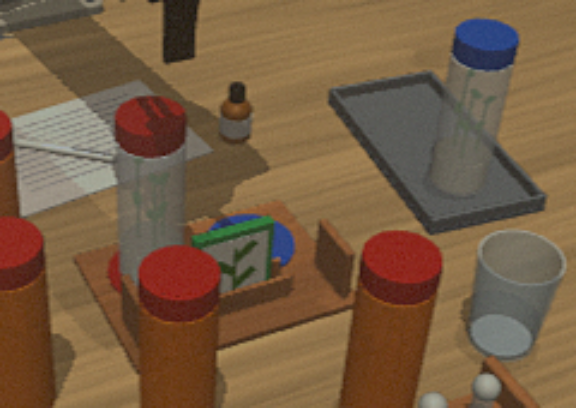

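The blue jar stands upright in the tray (crop 475,110), well inside the walls, and the gripper is above the red lid (150,125). I'll descend and take the red jar.

drive_tool(
  increments=[
    [-0.002, 0, 0.08, 0, 0, 0],
    [-0.003, 0, 0.18, 0, 0, 0],
    [-0.003, 0, 0.28, 0, 0, 0],
    [-0.003, 0, 0.36, 0, 0, 0],
    [-0.003, 0, 0.398, 0, 0, 0],
  ],
)

```text
time: 11.28
ee_pos: [0.5628, -0.0159, 0.1255]
eef_rot: [0.717, 0.697, -0.001, -0.001]
ft_force: [-0.5, -0.9, -0.8]
width: 0.0868
grip_force: 0.0
```

drive_tool(
  increments=[
    [0, 0, 0, 0, 0, 0],
    [0, 0, 0, 0, 0, 0],
    [0, 0, 0, 0, 0, 0],
    [0, 0, 0, 0, 0, 0],
    [0, 0, 0, 0, 0, 0],
  ],
)

```text
time: 11.7
ee_pos: [0.5652, -0.0162, 0.13]
eef_rot: [0.717, 0.697, 0.001, 0.001]
ft_force: [-0.3, 0.6, 1.3]
width: 0.0869
grip_force: 0.0
```

drive_tool(
  increments=[
    [0, 0, 0, 0, 0, 0],
    [0, 0, 0, 0, 0, 0],
    [0, 0, 0, 0, 0, 0],
    [0, 0, 0, 0, 0, 0],
    [0, 0, 0, 0, 0, 0],
  ],
  claw=1,
)

```text
time: 12.12
ee_pos: [0.5644, -0.0163, 0.1286]
eef_rot: [0.717, 0.697, -0.0, 0.0]
ft_force: [0.4, -0.4, 0.5]
width: 0.0617
grip_force: 0.0
```

drive_tool(
  increments=[
    [0, 0, 0, 0, 0, 0],
    [0, 0, 0, 0, 0, 0],
    [0, 0, 0, 0, 0, 0],
    [0, 0, 0, 0, 0, 0],
    [0, 0, 0, 0, 0, 0],
  ],
)

```text
time: 12.53
ee_pos: [0.5644, -0.0163, 0.1286]
eef_rot: [0.717, 0.697, -0.0, -0.0]
ft_force: [-0.6, -0.2, 0.3]
width: 0.0554
grip_force: 25.0
```

drive_tool(
  increments=[
    [0, 0, -0.01, 0, 0, 0],
    [0, 0, -0.04, 0, 0, 0],
    [0, 0, -0.09, 0, 0, 0],
    [0, 0, -0.14, 0, 0, 0],
    [0, 0, -0.17, 0, 0, 0],
  ],
)

```text
time: 12.95
ee_pos: [0.5649, -0.0161, 0.1816]
eef_rot: [0.717, 0.697, 0.001, 0.001]
ft_force: [0.0, -0.4, -3.4]
width: 0.0554
grip_force: 25.0
```

drive_tool(
  increments=[
    [0, 0, -0.04, 0, 0, 0],
    [0, 0, -0.09, 0, 0, 0],
    [0, 0, -0.13, 0, 0, 0],
    [0, 0, -0.15, 0, 0, 0],
    [0, 0, -0.15, 0, 0, 0],
  ],
)

```text
time: 13.37
ee_pos: [0.5651, -0.0162, 0.2261]
eef_rot: [0.717, 0.697, 0.001, 0.001]
ft_force: [-0.5, 0.3, -3.3]
width: 0.0556
grip_force: 25.0
```

drive_tool(
  increments=[
    [0.04, -0.015, 0, 0, 0, 0],
    [0.12, -0.045, 0, 0, 0, 0],
    [0.21, -0.08, 0, 0, 0, 0],
    [0.3, -0.114, 0, 0, 0, 0],
    [0.39, -0.148, 0, 0, 0, 0],
  ],
)

```text
time: 13.78
ee_pos: [0.5219, 0.1037, 0.2237]
eef_rot: [0.717, 0.697, -0.001, -0.0]
ft_force: [1.7, 0.8, -2.8]
width: 0.0553
grip_force: 25.0
```

drive_tool(
  increments=[
    [0.09, -0.034, 0, 0, 0, 0],
    [0.18, -0.068, 0, 0, 0, 0],
    [0.27, -0.102, 0, 0, 0, 0],
    [0.36, -0.136, 0, 0, 0, 0],
    [0.45, -0.17, 0, 0, 0, 0],
  ],
)

```text
time: 14.2
ee_pos: [0.4747, 0.2399, 0.2238]
eef_rot: [0.717, 0.697, -0.001, -0.0]
ft_force: [0.6, -0.3, -3.3]
width: 0.0553
grip_force: 25.0
```

drive_tool(
  increments=[
    [0.09, -0.034, 0, 0, 0, 0],
    [0.16, -0.062, 0, 0, 0, 0],
    [0.21, -0.08, 0, 0, 0, 0],
    [0.249, -0.094, 0, 0, 0, 0],
    [0.249, -0.094, 0, 0, 0, 0],
  ],
)

```text
time: 14.62
ee_pos: [0.4474, 0.317, 0.2239]
eef_rot: [0.715, 0.699, -0.0, -0.001]
ft_force: [-0.4, 0.3, -3.1]
width: 0.0555
grip_force: 25.0
```

drive_tool(
  increments=[
    [0, 0, 0.03, 0, 0, 0],
    [0, 0, 0.09, 0, 0, 0],
    [0, 0, 0.15, 0, 0, 0],
    [0, 0, 0.21, 0, 0, 0],
    [0, 0, 0.25, 0, 0, 0],
  ],
)

```text
time: 15.03
ee_pos: [0.4499, 0.3119, 0.1469]
eef_rot: [0.718, 0.696, -0.001, 0.0]
ft_force: [0.3, -0.4, -3.4]
width: 0.0555
grip_force: 25.0
```

drive_tool(
  increments=[
    [0, 0, 0.03, 0, 0, 0],
    [0, 0, 0.05, 0, 0, 0],
    [0, 0, 0.065, 0, 0, 0],
    [0, 0, 0.07, 0, 0, 0],
    [0, 0, 0.07, 0, 0, 0],
  ],
)

```text
time: 15.45
ee_pos: [0.4504, 0.3139, 0.1288]
eef_rot: [0.717, 0.697, 0.0, 0.0]
ft_force: [-0.0, 0.1, -3.0]
width: 0.0556
grip_force: 25.0
```

drive_tool(
  increments=[
    [0, 0, 0.007, 0, 0, 0],
    [0, 0, 0.013, 0, 0, 0],
    [0, 0, 0.017, 0, 0, 0],
    [0, 0, 0.02, 0, 0, 0],
    [0, 0, 0.02, 0, 0, 0],
  ],
)

```text
time: 15.87
ee_pos: [0.4503, 0.3139, 0.1227]
eef_rot: [0.717, 0.697, 0.0, 0.0]
ft_force: [-0.2, 0.1, -3.4]
width: 0.0561
grip_force: 25.0
```

drive_tool(
  increments=[
    [0, 0, 0.001, 0, 0, 0],
    [0, 0, 0.002, 0, 0, 0],
    [0, 0, 0.002, 0, 0, 0],
    [0, 0, 0.002, 0, 0, 0],
    [0, 0, 0.002, 0, 0, 0],
  ],
)

```text
time: 16.28
ee_pos: [0.4504, 0.3141, 0.1226]
eef_rot: [0.717, 0.697, 0.0, 0.0]
ft_force: [-2.8, -2.3, 5.3]
width: 0.0553
grip_force: 25.0
```

drive_tool(
  increments=[
    [0, 0, 0, 0, 0, 0],
    [0, 0, 0, 0, 0, 0],
    [0, 0, 0, 0, 0, 0],
    [0, 0, 0, 0, 0, 0],
    [0, 0, 0, 0, 0, 0],
  ],
  claw=0,
)

```text
time: 16.7
ee_pos: [0.4503, 0.3138, 0.122]
eef_rot: [0.717, 0.697, 0.0, 0.0]
ft_force: [-0.2, -0.4, 0.3]
width: 0.0809
grip_force: 0.0
```

drive_tool(
  increments=[
    [0, 0, 0, 0, 0, 0],
    [0, 0, 0, 0, 0, 0],
    [0, 0, 0, 0, 0, 0],
    [0, 0, 0, 0, 0, 0],
    [0, 0, 0, 0, 0, 0],
  ],
)

```text
time: 17.12
ee_pos: [0.4503, 0.3138, 0.122]
eef_rot: [0.717, 0.697, -0.0, 0.0]
ft_force: [-0.9, 0.4, 0.6]
width: 0.0866
grip_force: 0.0
```

drive_tool(
  increments=[
    [0, 0, -0.06, 0, 0, 0],
    [0, 0, -0.15, 0, 0, 0],
    [0, 0, -0.25, 0, 0, 0],
    [0, 0, -0.35, 0, 0, 0],
    [0, 0, -0.42, 0, 0, 0],
  ],
)

```text
time: 17.53
ee_pos: [0.4504, 0.3144, 0.2508]
eef_rot: [0.717, 0.697, 0.001, 0.0]
ft_force: [-0.1, 1.5, 0.5]
width: 0.087
grip_force: 0.0
```

Run:
```python
from h import *
t=camera("top");s=camera("side");print(read_state()["ee_pos"])
for col in("red","blue"):
  for a,c in blobs(mask(t,col),(205,205,300,260),200):
    p=ray("top",c,.011)
    f=least_squares(lambda c:np.hypot(*(p-c).T)-.04,p.mean(0),loss='soft_l1',f_scale=.001);print(col,a,f.x,np.abs(f.fun).mean(),rect("top",c,.011))
for a,c in blobs(mask(t,"green"),(200,170,320,260)):print("gplate",a,info("top",c,.088))
cv2.imwrite("pics/t3.png",np.hstack([cv2.resize(t[170:310,90:310],None,fx=1.8,fy=1.8),cv2.resize(s[100:240,230:440],None,fx=1.8,fy=1.8)]))
```

```text
[0.4513209  0.31517324 0.2517043 ]
red 863.0 [ 0.56616884 -0.0140839 ] 0.0007865533583985672 [567.3 -13.9  79.1  78.    1.1]
blue 799.5 [0.56618766 0.07747459] 0.002049209923964854 [566.6  77.   76.8  75.5   2.3]
gplate 99.5 ((244, 192, 31, 11), array([617.1,  29. ,  23. ,  67.2,   1.2]))
```

View pics/t3.png

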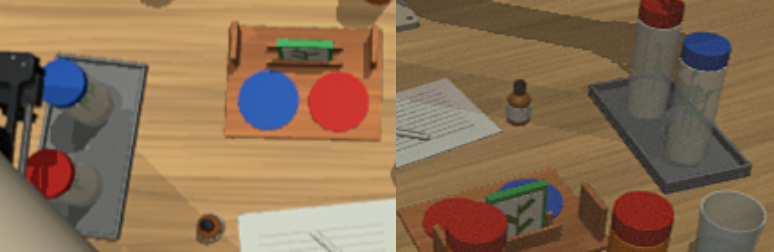

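Both jars stand in the tray: blue at (65,82) and red at (50,172) in the left panel, upright in the right panel. Both pads are bare and the plate at (305,48) has not moved. Next is the plate.

drive_tool(
  increments=[
    [-0.06, 0.04, 0, 0, 0, 0],
    [-0.16, 0.105, 0, 0, 0, 0],
    [-0.27, 0.176, 0, 0, 0, 0],
    [-0.38, 0.248, 0, 0, 0, 0],
    [-0.49, 0.32, 0, 0, 0, 0],
  ],
  claw=0.43,
)

```text
time: 18.05
ee_pos: [0.5424, 0.1623, 0.2473]
eef_rot: [0.717, 0.697, -0.0, 0.0]
ft_force: [1.1, -0.2, -0.9]
width: 0.0617
grip_force: 0.0
```

drive_tool(
  increments=[
    [-0.11, 0.072, 0, 0, 0, 0],
    [-0.22, 0.144, 0, 0, 0, 0],
    [-0.33, 0.216, 0, 0, 0, 0],
    [-0.4, 0.261, 0, 0, 0, 0],
    [-0.44, 0.287, 0, 0, 0, 0],
  ],
)

```text
time: 18.47
ee_pos: [0.6253, 0.0254, 0.2464]
eef_rot: [0.719, 0.695, -0.001, -0.0]
ft_force: [-0.2, -0.3, 0.5]
width: 0.0497
grip_force: 0.0
```

drive_tool(
  increments=[
    [0, 0, 0.06, 0, 0, 0],
    [0, 0, 0.15, 0, 0, 0],
    [0, 0, 0.25, 0, 0, 0],
    [0, 0, 0.34, 0, 0, 0],
    [0, 0, 0.4, 0, 0, 0],
  ],
)

```text
time: 18.88
ee_pos: [0.6225, 0.0309, 0.1248]
eef_rot: [0.717, 0.698, -0.001, -0.001]
ft_force: [-1.4, -0.5, -0.4]
width: 0.0499
grip_force: 0.0
```

drive_tool(
  increments=[
    [0, 0, 0, 0, 0, 0],
    [0, 0, 0, 0, 0, 0],
    [0, 0, 0, 0, 0, 0],
    [0, 0, 0, 0, 0, 0],
    [0, 0, 0, 0, 0, 0],
  ],
)

```text
time: 19.3
ee_pos: [0.625, 0.0301, 0.1296]
eef_rot: [0.717, 0.697, 0.001, 0.001]
ft_force: [-0.5, -0.5, 0.4]
width: 0.0501
grip_force: 0.0
```

Run:
```python
from h import *
t=camera("top");s=camera("side");print(read_state()["ee_pos"],read_state()["width"])
cv2.imwrite("pics/g3.png",cv2.resize(s[130:270,220:370],None,fx=4,fy=4))
```

```text
[0.62474373 0.02987448 0.12901585] 0.04964358664441716
```

View pics/g3.png

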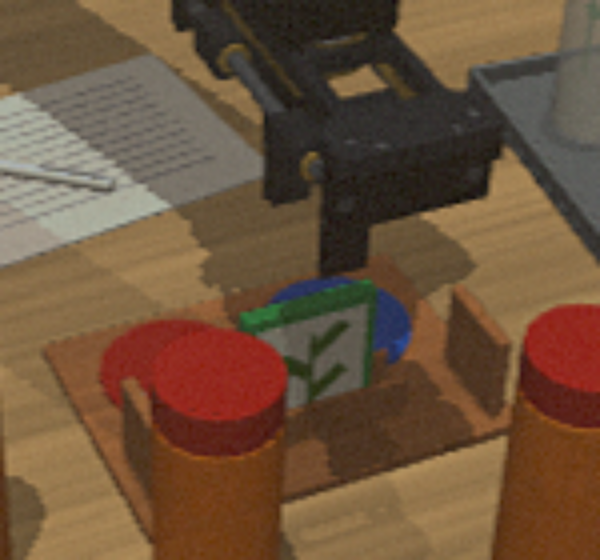

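The open fingers hang centred over the plate's top edge (crop 310,295). I'll go down, grip and lift.

drive_tool(
  increments=[
    [0, 0, 0.06, 0, 0, 0],
    [0, 0, 0.13, 0, 0, 0],
    [0, 0, 0.19, 0, 0, 0],
    [0, 0, 0.229, 0, 0, 0],
    [0, 0, 0.229, 0, 0, 0],
  ],
)

```text
time: 19.82
ee_pos: [0.623, 0.0294, 0.0571]
eef_rot: [0.717, 0.697, -0.001, -0.001]
ft_force: [-0.5, -0.6, -0.0]
width: 0.0499
grip_force: 0.0
```

drive_tool(
  increments=[
    [0, 0, 0, 0, 0, 0],
    [0, 0, 0, 0, 0, 0],
    [0, 0, 0, 0, 0, 0],
    [0, 0, 0, 0, 0, 0],
    [0, 0, 0, 0, 0, 0],
  ],
)

```text
time: 20.23
ee_pos: [0.6247, 0.0298, 0.0601]
eef_rot: [0.717, 0.697, 0.0, 0.0]
ft_force: [0.7, -0.4, 0.2]
width: 0.0495
grip_force: 0.0
```

drive_tool(
  increments=[
    [0, 0, 0, 0, 0, 0],
    [0, 0, 0, 0, 0, 0],
    [0, 0, 0, 0, 0, 0],
    [0, 0, 0, 0, 0, 0],
    [0, 0, 0, 0, 0, 0],
  ],
  claw=1,
)

```text
time: 20.65
ee_pos: [0.6243, 0.0297, 0.0593]
eef_rot: [0.717, 0.697, -0.0, 0.0]
ft_force: [0.5, -0.3, -0.1]
width: 0.0242
grip_force: 0.0
```

drive_tool(
  increments=[
    [0, 0, 0, 0, 0, 0],
    [0, 0, 0, 0, 0, 0],
    [0, 0, 0, 0, 0, 0],
    [0, 0, 0, 0, 0, 0],
    [0, 0, 0, 0, 0, 0],
  ],
)

```text
time: 21.07
ee_pos: [0.6243, 0.0297, 0.0593]
eef_rot: [0.717, 0.697, -0.0, 0.0]
ft_force: [-0.8, 0.6, -0.3]
width: 0.0096
grip_force: 25.0
```

drive_tool(
  increments=[
    [0, 0, -0.01, 0, 0, 0],
    [0, 0, -0.04, 0, 0, 0],
    [0, 0, -0.1, 0, 0, 0],
    [0, 0, -0.17, 0, 0, 0],
    [0, 0, -0.25, 0, 0, 0],
  ],
)

```text
time: 21.48
ee_pos: [0.6238, 0.0297, 0.1352]
eef_rot: [0.717, 0.697, -0.0, -0.0]
ft_force: [0.6, 0.5, -1.7]
width: 0.0099
grip_force: 25.0
```

drive_tool(
  increments=[
    [0, 0, -0.09, 0, 0, 0],
    [0, 0, -0.19, 0, 0, 0],
    [0, 0, -0.29, 0, 0, 0],
    [0, 0, -0.37, 0, 0, 0],
    [0, 0, -0.4, 0, 0, 0],
  ],
)

```text
time: 21.9
ee_pos: [0.6254, 0.0304, 0.2593]
eef_rot: [0.717, 0.697, 0.002, 0.002]
ft_force: [0.5, 0.0, -0.9]
width: 0.01
grip_force: 25.0
```

drive_tool(
  increments=[
    [-0.04, -0.014, 0, 0, 0, 0],
    [-0.12, -0.041, 0, 0, 0, 0],
    [-0.22, -0.075, 0, 0, 0, 0],
    [-0.33, -0.113, 0, 0, 0, 0],
    [-0.44, -0.15, 0, 0, 0, 0],
  ],
)

```text
time: 22.32
ee_pos: [0.5737, -0.1029, 0.2525]
eef_rot: [0.717, 0.697, -0.001, -0.001]
ft_force: [0.0, -0.7, -0.5]
width: 0.0097
grip_force: 25.0
```

drive_tool(
  increments=[
    [-0.1, -0.034, 0, 0, 0, 0],
    [-0.2, -0.068, 0, 0, 0, 0],
    [-0.3, -0.102, 0, 0, 0, 0],
    [-0.4, -0.137, 0, 0, 0, 0],
    [-0.49, -0.167, 0, 0, 0, 0],
  ],
)

```text
time: 22.73
ee_pos: [0.5187, -0.2492, 0.2527]
eef_rot: [0.718, 0.696, -0.001, -0.001]
ft_force: [0.3, -0.1, -1.2]
width: 0.0103
grip_force: 25.0
```

drive_tool(
  increments=[
    [-0.08, -0.027, 0, 0, 0, 0],
    [-0.15, -0.051, 0, 0, 0, 0],
    [-0.2, -0.068, 0, 0, 0, 0],
    [-0.235, -0.08, 0, 0, 0, 0],
    [-0.245, -0.084, 0, 0, 0, 0],
  ],
)

```text
time: 23.15
ee_pos: [0.4919, -0.3216, 0.2529]
eef_rot: [0.718, 0.696, -0.001, -0.001]
ft_force: [0.8, 0.8, -0.5]
width: 0.0097
grip_force: 25.0
```

drive_tool(
  increments=[
    [0, 0, 0.04, 0, 0, 0],
    [0, 0, 0.12, 0, 0, 0],
    [0, 0, 0.21, 0, 0, 0],
    [0, 0, 0.28, 0, 0, 0],
    [0, 0, 0.32, 0, 0, 0],
  ],
)

```text
time: 23.57
ee_pos: [0.4931, -0.3168, 0.1547]
eef_rot: [0.716, 0.698, -0.0, -0.002]
ft_force: [-0.4, 0.6, -1.4]
width: 0.0098
grip_force: 25.0
```

drive_tool(
  increments=[
    [0, 0, 0, 0, 0, 0],
    [0, 0, 0, 0, 0, 0],
    [0, 0, 0, 0, 0, 0],
    [0, 0, 0, 0, 0, 0],
    [0, 0, 0, 0, 0, 0],
  ],
)

```text
time: 23.98
ee_pos: [0.4946, -0.3194, 0.1596]
eef_rot: [0.717, 0.697, 0.0, 0.001]
ft_force: [-1.1, 1.1, -1.2]
width: 0.0098
grip_force: 25.0
```

Run:
```python
from h import *
t=camera("top");s=camera("side");S=read_state();print(S["ee_pos"],S["width"],S["eef_rot"])
print("plate bottom corners side px if so:",proj("side",[S["ee_pos"]+[0,d,-.052] for d in(-.035,.035)]))
print("slot mouth px:",proj("side",[[.494+a,-.3195+b,.055] for a in(-.013,.013) for b in(-.047,.047)]))
cv2.imwrite("pics/g4.png",cv2.resize(s[130:290,40:190],None,fx=3.7,fy=3.7))
```

```text
[ 0.49429763 -0.31936047  0.15913307] 0.00965052082999419 [7.17180091e-01 6.96887582e-01 7.25846475e-05 6.40569082e-04]
plate bottom corners side px if so: [[ 74.69980594 206.61555168]
 [114.18610673 197.09471585]]
slot mouth px: [[ 74.06145856 225.20474271]
 [124.49999201 212.44131868]
 [ 75.74313416 233.85867232]
 [127.10601274 220.55918622]]
```

View pics/g4.png

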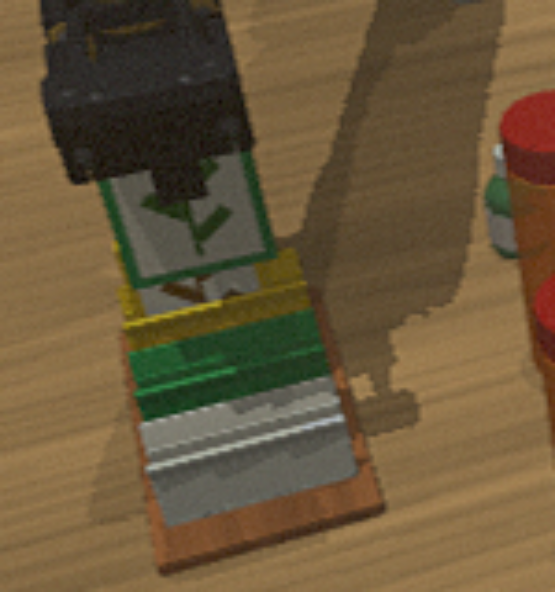

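Side crop: the plate hangs upright at (190,215). The slot mouth is the green band, with top edges at about (130,350)-(320,312) and (135,390)-(325,345). The offsets to the predicted pixels agree within 1–2 px, so the plate is centred. I'll lower it to the mouth and then in slowly.

drive_tool(
  increments=[
    [0, 0, 0.03, 0, 0, 0],
    [0, 0, 0.08, 0, 0, 0],
    [0, 0, 0.12, 0, 0, 0],
    [0, 0, 0.14, 0, 0, 0],
    [0, 0, 0.145, 0, 0, 0],
  ],
)

```text
time: 24.5
ee_pos: [0.4931, -0.3187, 0.1131]
eef_rot: [0.717, 0.697, -0.0, -0.001]
ft_force: [0.1, 0.9, -0.7]
width: 0.0098
grip_force: 25.0
```

drive_tool(
  increments=[
    [0, 0, 0.01, 0, 0, 0],
    [0, 0, 0.02, 0, 0, 0],
    [0, 0, 0.03, 0, 0, 0],
    [0, 0, 0.04, 0, 0, 0],
    [0, 0, 0.05, 0, 0, 0],
  ],
)

```text
time: 24.92
ee_pos: [0.4941, -0.3193, 0.0998]
eef_rot: [0.717, 0.697, 0.0, 0.0]
ft_force: [-0.2, -0.3, -0.5]
width: 0.01
grip_force: 25.0
```

drive_tool(
  increments=[
    [0, 0, 0.01, 0, 0, 0],
    [0, 0, 0.02, 0, 0, 0],
    [0, 0, 0.03, 0, 0, 0],
    [0, 0, 0.03, 0, 0, 0],
    [0, 0, 0.03, 0, 0, 0],
  ],
)

```text
time: 25.33
ee_pos: [0.4939, -0.3191, 0.0907]
eef_rot: [0.717, 0.697, -0.0, -0.0]
ft_force: [-0.8, -0.3, -0.5]
width: 0.0092
grip_force: 25.0
```

Run:
```python
from h import *
t=camera("top");s=camera("side");S=read_state();print(S["ee_pos"],S["ft_force"],S["torque"])
cv2.imwrite("pics/g5.png",cv2.resize(s[150:290,50:170],None,fx=4,fy=4))
```

```text
[ 0.49408209 -0.31919519  0.0910057 ] [-0.2986272  -0.31340245 -0.70862235] [-0.06237867 -0.07610448  0.03345033]
```

View pics/g5.png

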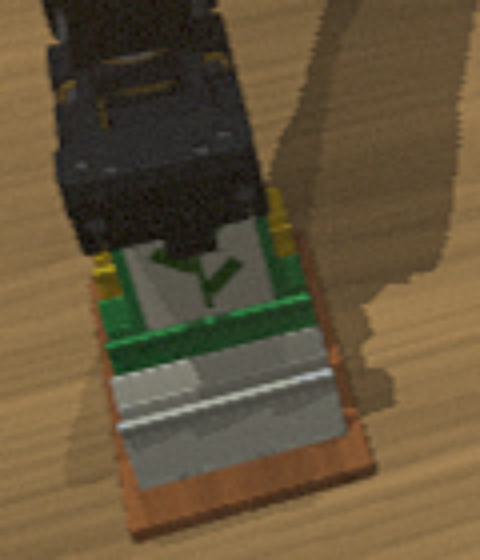

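The plate has entered the green slot with no contact force, and is about 2 mm off centre along y. I'll nudge it and lower the rest.

drive_tool(
  increments=[
    [0.003, 0, 0.012, 0, 0, 0],
    [0.005, 0, 0.024, 0, 0, 0],
    [0.005, 0, 0.036, 0, 0, 0],
    [0.005, 0, 0.048, 0, 0, 0],
    [0.005, 0, 0.06, 0, 0, 0],
  ],
)

```text
time: 25.85
ee_pos: [0.4939, -0.3176, 0.0723]
eef_rot: [0.717, 0.697, -0.0, -0.0]
ft_force: [0.2, -0.4, -1.8]
width: 0.0098
grip_force: 25.0
```

drive_tool(
  increments=[
    [0, 0, 0.005, 0, 0, 0],
    [0, 0, 0.01, 0, 0, 0],
    [0, 0, 0.015, 0, 0, 0],
    [0, 0, 0.018, 0, 0, 0],
    [0, 0, 0.018, 0, 0, 0],
  ],
)

```text
time: 26.27
ee_pos: [0.494, -0.3176, 0.0673]
eef_rot: [0.717, 0.697, -0.0, -0.0]
ft_force: [-0.0, 0.7, -0.9]
width: 0.0097
grip_force: 25.0
```

drive_tool(
  increments=[
    [0, 0, 0.002, 0, 0, 0],
    [0, 0, 0.004, 0, 0, 0],
    [0, 0, 0.006, 0, 0, 0],
    [0, 0, 0.007, 0, 0, 0],
    [0, 0, 0.007, 0, 0, 0],
  ],
)

```text
time: 26.68
ee_pos: [0.494, -0.3177, 0.0653]
eef_rot: [0.717, 0.697, -0.0, -0.0]
ft_force: [-0.3, -0.2, -0.8]
width: 0.01
grip_force: 25.0
```

drive_tool(
  increments=[
    [0, 0, 0.001, 0, 0, 0],
    [0, 0, 0.002, 0, 0, 0],
    [0, 0, 0.003, 0, 0, 0],
    [0, 0, 0.004, 0, 0, 0],
    [0, 0, 0.004, 0, 0, 0],
  ],
)

```text
time: 27.1
ee_pos: [0.4943, -0.3177, 0.0652]
eef_rot: [0.717, 0.697, -0.0, 0.0]
ft_force: [-2.9, 2.5, 10.4]
width: 0.0094
grip_force: 25.0
```

drive_tool(
  increments=[
    [0, 0, 0.001, 0, 0, 0],
    [0, 0, 0.002, 0, 0, 0],
    [0, 0, 0.003, 0, 0, 0],
    [0, 0, 0.004, 0, 0, 0],
    [0, 0, 0.004, 0, 0, 0],
  ],
)

```text
time: 27.52
ee_pos: [0.4946, -0.3178, 0.0652]
eef_rot: [0.717, 0.697, -0.0, 0.001]
ft_force: [-7.3, 5.0, 19.4]
width: 0.0095
grip_force: 25.1
```

The plate is seated at TCP z 0.0652, exactly where the slot floor should be. I'll relieve the load, open only to 30 mm to stay clear of the yellow plate, and rise.

drive_tool(
  increments=[
    [0, 0, -0.007, 0, 0, 0],
    [0, 0, -0.007, 0, 0, 0],
    [0, 0, -0.007, 0, 0, 0],
    [0, 0, -0.007, 0, 0, 0],
    [0, 0, -0.007, 0, 0, 0],
  ],
)

```text
time: 27.93
ee_pos: [0.4942, -0.3178, 0.0652]
eef_rot: [0.717, 0.697, 0.0, 0.0]
ft_force: [-1.2, -0.0, 3.6]
width: 0.0098
grip_force: 25.0
```

drive_tool(
  increments=[
    [0, 0, 0, 0, 0, 0],
    [0, 0, 0, 0, 0, 0],
    [0, 0, 0, 0, 0, 0],
    [0, 0, 0, 0, 0, 0],
    [0, 0, 0, 0, 0, 0],
  ],
  claw=0.66,
)

```text
time: 28.35
ee_pos: [0.4939, -0.3176, 0.0648]
eef_rot: [0.717, 0.697, -0.0, -0.0]
ft_force: [0.5, 0.4, -1.0]
width: 0.0282
grip_force: 0.0
```

drive_tool(
  increments=[
    [0, 0, -0.02, 0, 0, 0],
    [0, 0, -0.06, 0, 0, 0],
    [0, 0, -0.12, 0, 0, 0],
    [0, 0, -0.2, 0, 0, 0],
    [0, 0, -0.3, 0, 0, 0],
  ],
)

```text
time: 28.77
ee_pos: [0.4934, -0.3172, 0.156]
eef_rot: [0.717, 0.697, -0.0, -0.001]
ft_force: [-0.2, -0.4, 0.4]
width: 0.0296
grip_force: 0.0
```

drive_tool(
  increments=[
    [0, 0, -0.1, 0, 0, 0],
    [0, 0, -0.2, 0, 0, 0],
    [0, 0, -0.28, 0, 0, 0],
    [0, 0, -0.31, 0, 0, 0],
    [0, 0, -0.31, 0, 0, 0],
  ],
)

```text
time: 29.18
ee_pos: [0.4952, -0.318, 0.2516]
eef_rot: [0.717, 0.697, 0.0, 0.003]
ft_force: [-0.5, -0.8, -1.1]
width: 0.0298
grip_force: 0.0
```

Run:
```python
from h import *
t=camera("top");s=camera("side");S=read_state();print(S["ee_pos"],S["ft_force"],S["width"])
cv2.imwrite("pics/g6.png",np.hstack([cv2.resize(s[150:290,40:170],None,fx=3,fy=3),cv2.resize(t[200:340,370:500],None,fx=3,fy=3)]))
```

```text
[ 0.4937925  -0.3175407   0.24773703] [-0.33113537 -0.25333234 -0.60190097] 0.029258950431080774
```

View pics/g6.png

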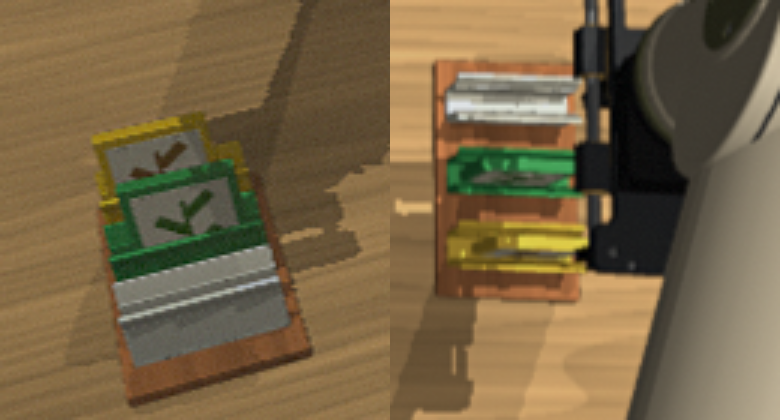

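Side view: the green plate stands upright, down in the green slot, with the yellow plate standing untouched behind it. Now I'll return the red jar.

drive_tool(
  increments=[
    [0.06, -0.006, 0, 0, 0, 0],
    [0.16, -0.016, 0, 0, 0, 0],
    [0.28, -0.027, 0, 0, 0, 0],
    [0.4, -0.039, 0, 0, 0, 0],
    [0.52, -0.05, 0, 0, 0, 0],
  ],
  claw=0,
)

```text
time: 29.7
ee_pos: [0.4822, -0.1597, 0.2462]
eef_rot: [0.717, 0.697, -0.0, -0.001]
ft_force: [0.0, 1.1, 0.4]
width: 0.0551
grip_force: 0.0
```

drive_tool(
  increments=[
    [0.12, -0.012, 0, 0, 0, 0],
    [0.24, -0.023, 0, 0, 0, 0],
    [0.36, -0.035, 0, 0, 0, 0],
    [0.48, -0.046, 0, 0, 0, 0],
    [0.6, -0.058, 0, 0, 0, 0],
  ],
)

```text
time: 30.12
ee_pos: [0.4699, 0.0206, 0.2466]
eef_rot: [0.717, 0.697, -0.001, -0.001]
ft_force: [0.1, 0.5, 0.4]
width: 0.084
grip_force: 0.0
```

drive_tool(
  increments=[
    [0.12, -0.012, 0, 0, 0, 0],
    [0.24, -0.023, 0, 0, 0, 0],
    [0.36, -0.035, 0, 0, 0, 0],
    [0.48, -0.046, 0, 0, 0, 0],
    [0.6, -0.058, 0, 0, 0, 0],
  ],
)

```text
time: 30.53
ee_pos: [0.458, 0.2006, 0.2468]
eef_rot: [0.717, 0.697, -0.001, -0.0]
ft_force: [0.5, -0.7, 0.5]
width: 0.0865
grip_force: 0.0
```

drive_tool(
  increments=[
    [0.1, -0.01, 0, 0, 0, 0],
    [0.2, -0.02, 0, 0, 0, 0],
    [0.28, -0.028, 0, 0, 0, 0],
    [0.35, -0.034, 0, 0, 0, 0],
    [0.38, -0.038, 0, 0, 0, 0],
  ],
)

```text
time: 30.95
ee_pos: [0.4491, 0.3163, 0.2464]
eef_rot: [0.716, 0.698, -0.001, -0.001]
ft_force: [-0.1, -0.6, 0.4]
width: 0.0868
grip_force: 0.0
```

drive_tool(
  increments=[
    [0, 0, 0, 0, 0, 0],
    [0, 0, 0, 0, 0, 0],
    [0, 0, 0, 0, 0, 0],
    [0, 0, 0, 0, 0, 0],
    [0, 0, 0, 0, 0, 0],
  ],
)

```text
time: 31.37
ee_pos: [0.4514, 0.3125, 0.248]
eef_rot: [0.718, 0.696, -0.0, 0.0]
ft_force: [-0.8, 0.2, -0.4]
width: 0.0868
grip_force: 0.0
```

Run:
```python
from h import *
S=read_state();print(S["ee_pos"],S["eef_rot"])
s=camera("side")
for col in("red","blue"):
  for a,c in blobs(mask(s,col),(300,60,440,160)):print(col,info("side",c,.16),)
print(proj("side",[[.4503,.3138,.165],[.5536,.3048,.165]]))
t=camera("top")
for a,c in blobs(mask(t,"green"),(370,210,450,310)):print("green",a,info("top",c,.094))
```

```text
[0.45143966 0.31252757 0.24804019] [ 7.17831783e-01  6.96216429e-01 -6.22877683e-05  4.59863675e-04]
red ((365, 96, 25, 20), array([462.9, 306.3,  52.6,  89.3,  52.5]))
blue ((389, 118, 27, 21), array([565.5, 300.8,  52.4,  85.3,  52.1]))
[[377.04645344 100.35792929]
 [400.72689683 122.710744  ]]
green 409.0 ((389, 249, 45, 17), array([ 488.6, -305.2,   96. ,   34.1,   88.7]))
```

drive_tool(
  increments=[
    [0.004, -0.003, 0.08, 0, 0, 0],
    [0.004, -0.003, 0.18, 0, 0, 0],
    [0.004, -0.003, 0.28, 0, 0, 0],
    [0.004, -0.003, 0.37, 0, 0, 0],
    [0.004, -0.003, 0.415, 0, 0, 0],
  ],
)

```text
time: 31.88
ee_pos: [0.4491, 0.3135, 0.1206]
eef_rot: [0.717, 0.697, -0.002, -0.0]
ft_force: [0.1, 0.2, 0.3]
width: 0.087
grip_force: 0.0
```

drive_tool(
  increments=[
    [0, 0, 0, 0, 0, 0],
    [0, 0, 0, 0, 0, 0],
    [0, 0, 0, 0, 0, 0],
    [0, 0, 0, 0, 0, 0],
    [0, 0, 0, 0, 0, 0],
  ],
)

```text
time: 32.3
ee_pos: [0.4507, 0.3155, 0.1249]
eef_rot: [0.717, 0.697, 0.001, 0.0]
ft_force: [-1.1, -0.8, -0.2]
width: 0.0871
grip_force: 0.0
```

drive_tool(
  increments=[
    [0, 0, 0, 0, 0, 0],
    [0, 0, 0, 0, 0, 0],
    [0, 0, 0, 0, 0, 0],
    [0, 0, 0, 0, 0, 0],
    [0, 0, 0, 0, 0, 0],
  ],
  claw=1,
)

```text
time: 32.72
ee_pos: [0.45, 0.315, 0.1235]
eef_rot: [0.717, 0.697, -0.0, 0.0]
ft_force: [0.5, -0.1, -0.2]
width: 0.0614
grip_force: 0.0
```

drive_tool(
  increments=[
    [0, 0, 0, 0, 0, 0],
    [0, 0, 0, 0, 0, 0],
    [0, 0, 0, 0, 0, 0],
    [0, 0, 0, 0, 0, 0],
    [0, 0, 0, 0, 0, 0],
  ],
)

```text
time: 33.13
ee_pos: [0.45, 0.315, 0.1235]
eef_rot: [0.717, 0.697, -0.0, 0.0]
ft_force: [1.1, -0.2, -0.2]
width: 0.0555
grip_force: 25.0
```

drive_tool(
  increments=[
    [0, 0, -0.01, 0, 0, 0],
    [0, 0, -0.04, 0, 0, 0],
    [0, 0, -0.09, 0, 0, 0],
    [0, 0, -0.14, 0, 0, 0],
    [0, 0, -0.17, 0, 0, 0],
  ],
)

```text
time: 33.55
ee_pos: [0.4501, 0.3155, 0.1764]
eef_rot: [0.717, 0.697, 0.001, 0.0]
ft_force: [0.5, 0.5, -2.6]
width: 0.0556
grip_force: 25.0
```

drive_tool(
  increments=[
    [0, 0, -0.04, 0, 0, 0],
    [0, 0, -0.09, 0, 0, 0],
    [0, 0, -0.13, 0, 0, 0],
    [0, 0, -0.15, 0, 0, 0],
    [0, 0, -0.15, 0, 0, 0],
  ],
)

```text
time: 33.97
ee_pos: [0.4504, 0.3155, 0.2209]
eef_rot: [0.717, 0.697, 0.001, 0.0]
ft_force: [0.7, 0.3, -3.5]
width: 0.0553
grip_force: 25.0
```

drive_tool(
  increments=[
    [-0.04, 0.015, 0, 0, 0, 0],
    [-0.12, 0.046, 0, 0, 0, 0],
    [-0.21, 0.08, 0, 0, 0, 0],
    [-0.3, 0.115, 0, 0, 0, 0],
    [-0.39, 0.149, 0, 0, 0, 0],
  ],
)

```text
time: 34.38
ee_pos: [0.4912, 0.1954, 0.2187]
eef_rot: [0.717, 0.697, -0.001, -0.0]
ft_force: [1.0, 0.2, -3.4]
width: 0.0559
grip_force: 25.0
```

drive_tool(
  increments=[
    [-0.09, 0.034, 0, 0, 0, 0],
    [-0.18, 0.069, 0, 0, 0, 0],
    [-0.27, 0.103, 0, 0, 0, 0],
    [-0.36, 0.138, 0, 0, 0, 0],
    [-0.45, 0.172, 0, 0, 0, 0],
  ],
)

```text
time: 34.8
ee_pos: [0.539, 0.0588, 0.2188]
eef_rot: [0.717, 0.697, -0.0, -0.0]
ft_force: [-0.1, 0.4, -3.9]
width: 0.0556
grip_force: 25.0
```

drive_tool(
  increments=[
    [-0.09, 0.034, 0, 0, 0, 0],
    [-0.16, 0.062, 0, 0, 0, 0],
    [-0.21, 0.08, 0, 0, 0, 0],
    [-0.247, 0.095, 0, 0, 0, 0],
    [-0.247, 0.095, 0, 0, 0, 0],
  ],
)

```text
time: 35.22
ee_pos: [0.5658, -0.0168, 0.2188]
eef_rot: [0.718, 0.696, -0.0, -0.0]
ft_force: [-0.2, -0.4, -4.3]
width: 0.0558
grip_force: 25.0
```

drive_tool(
  increments=[
    [0, 0, 0.03, 0, 0, 0],
    [0, 0, 0.09, 0, 0, 0],
    [0, 0, 0.15, 0, 0, 0],
    [0, 0, 0.2, 0, 0, 0],
    [0, 0, 0.23, 0, 0, 0],
  ],
)

```text
time: 35.63
ee_pos: [0.564, -0.0124, 0.1484]
eef_rot: [0.716, 0.698, -0.001, -0.001]
ft_force: [1.0, -0.8, -2.9]
width: 0.0557
grip_force: 25.0
```

drive_tool(
  increments=[
    [0, 0, 0, 0, 0, 0],
    [0, 0, 0.01, 0, 0, 0],
    [0, 0, 0.02, 0, 0, 0],
    [0, 0, 0.03, 0, 0, 0],
    [0, 0, 0.03, 0, 0, 0],
  ],
)

```text
time: 36.05
ee_pos: [0.5654, -0.0144, 0.1415]
eef_rot: [0.717, 0.697, 0.0, 0.0]
ft_force: [-0.2, 0.6, -3.2]
width: 0.0556
grip_force: 25.0
```

Run:
```python
from h import *
s=camera("side");S=read_state();print(S["ee_pos"],S["ft_force"])
cv2.imwrite("pics/g7.png",cv2.resize(s[130:270,200:370],None,fx=4,fy=4))
```

```text
[ 0.56544961 -0.01445171  0.14166643] [ 0.58107297 -0.80060574 -3.11651725]
```

View pics/g7.png

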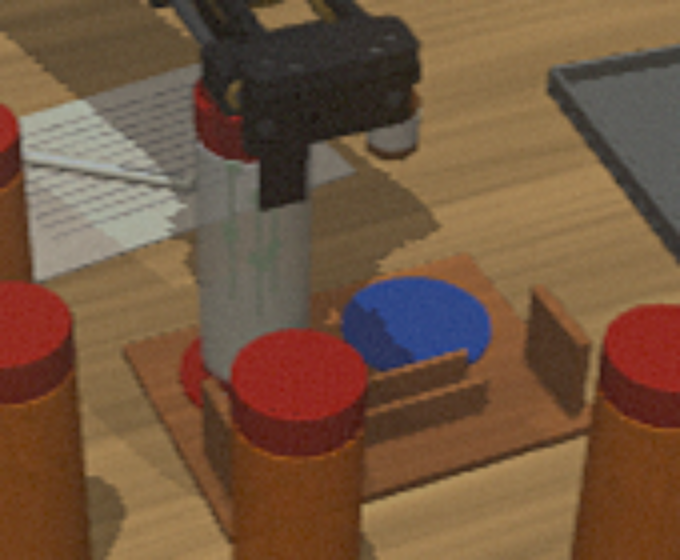

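The red jar hangs upright over the red pad (crop 250,370). I'll lower the last 12 mm.

drive_tool(
  increments=[
    [0, 0, 0.008, 0, 0, 0],
    [0, 0, 0.017, 0, 0, 0],
    [0, 0, 0.025, 0, 0, 0],
    [0, 0, 0.032, 0, 0, 0],
    [0, 0, 0.034, 0, 0, 0],
  ],
)

```text
time: 36.52
ee_pos: [0.5652, -0.0146, 0.1309]
eef_rot: [0.717, 0.697, -0.0, -0.0]
ft_force: [-0.4, 0.2, -4.1]
width: 0.0558
grip_force: 25.0
```

drive_tool(
  increments=[
    [0, 0, 0.002, 0, 0, 0],
    [0, 0, 0.004, 0, 0, 0],
    [0, 0, 0.005, 0, 0, 0],
    [0, 0, 0.006, 0, 0, 0],
    [0, 0, 0.006, 0, 0, 0],
  ],
)

```text
time: 36.93
ee_pos: [0.5655, -0.0145, 0.1296]
eef_rot: [0.717, 0.697, 0.0, 0.0]
ft_force: [0.4, 0.2, -3.7]
width: 0.0557
grip_force: 25.0
```

drive_tool(
  increments=[
    [0, 0, 0.001, 0, 0, 0],
    [0, 0, 0.002, 0, 0, 0],
    [0, 0, 0.003, 0, 0, 0],
    [0, 0, 0.003, 0, 0, 0],
    [0, 0, 0.003, 0, 0, 0],
  ],
)

```text
time: 37.35
ee_pos: [0.5656, -0.0144, 0.1294]
eef_rot: [0.717, 0.697, 0.0, 0.0]
ft_force: [-2.9, 0.4, 6.8]
width: 0.0558
grip_force: 25.0
```

drive_tool(
  increments=[
    [0, 0, 0, 0, 0, 0],
    [0, 0, 0, 0, 0, 0],
    [0, 0, 0, 0, 0, 0],
    [0, 0, 0, 0, 0, 0],
    [0, 0, 0, 0, 0, 0],
  ],
  claw=0,
)

```text
time: 37.77
ee_pos: [0.5655, -0.0145, 0.1286]
eef_rot: [0.717, 0.697, 0.0, 0.0]
ft_force: [0.3, -0.2, 0.4]
width: 0.081
grip_force: 0.0
```

drive_tool(
  increments=[
    [0, 0, 0, 0, 0, 0],
    [0, 0, 0, 0, 0, 0],
    [0, 0, 0, 0, 0, 0],
    [0, 0, 0, 0, 0, 0],
    [0, 0, 0, 0, 0, 0],
  ],
)

```text
time: 38.18
ee_pos: [0.5655, -0.0145, 0.1287]
eef_rot: [0.717, 0.697, 0.0, 0.0]
ft_force: [-1.4, 0.5, 0.3]
width: 0.0866
grip_force: 0.0
```

drive_tool(
  increments=[
    [0, 0, -0.06, 0, 0, 0],
    [0, 0, -0.15, 0, 0, 0],
    [0, 0, -0.25, 0, 0, 0],
    [0, 0, -0.35, 0, 0, 0],
    [0, 0, -0.4, 0, 0, 0],
  ],
)

```text
time: 38.6
ee_pos: [0.5664, -0.014, 0.2523]
eef_rot: [0.717, 0.697, 0.001, 0.001]
ft_force: [0.1, -1.0, -0.2]
width: 0.0872
grip_force: 0.0
```

drive_tool(
  increments=[
    [0.08, -0.005, 0, 0, 0, 0],
    [0.18, -0.012, 0, 0, 0, 0],
    [0.3, -0.019, 0, 0, 0, 0],
    [0.42, -0.027, 0, 0, 0, 0],
    [0.54, -0.035, 0, 0, 0, 0],
  ],
)

```text
time: 39.02
ee_pos: [0.5593, 0.1491, 0.2488]
eef_rot: [0.717, 0.697, 0.0, 0.0]
ft_force: [0.0, -0.3, -0.0]
width: 0.0868
grip_force: 0.0
```

drive_tool(
  increments=[
    [0.12, -0.008, 0, 0, 0, 0],
    [0.24, -0.016, 0, 0, 0, 0],
    [0.36, -0.023, 0, 0, 0, 0],
    [0.46, -0.03, 0, 0, 0, 0],
    [0.526, -0.034, 0, 0, 0, 0],
  ],
)

```text
time: 39.43
ee_pos: [0.5524, 0.3095, 0.2485]
eef_rot: [0.716, 0.698, 0.0, -0.001]
ft_force: [-0.3, 0.8, 0.6]
width: 0.0871
grip_force: 0.0
```

drive_tool(
  increments=[
    [0, 0, 0, 0, 0, 0],
    [0, 0, 0, 0, 0, 0],
    [0, 0, 0, 0, 0, 0],
    [0, 0, 0, 0, 0, 0],
    [0, 0, 0, 0, 0, 0],
  ],
)

```text
time: 39.85
ee_pos: [0.5546, 0.3043, 0.2487]
eef_rot: [0.718, 0.696, -0.0, 0.0]
ft_force: [-0.2, -0.4, 0.2]
width: 0.087
grip_force: 0.0
```

Run:
```python
from h import *
t=camera("top");print(read_state()["ee_pos"])
c=np.vstack([c for a,c in blobs(mask(t,"red"),(258,170,320,260))])
def circ(p,r):
    f=least_squares(lambda c:np.hypot(*(p-c).T)-r,p.mean(0),loss='soft_l1',f_scale=.001);return np.round(f.x*1000,1),round(1000*np.abs(f.fun).mean(),1)
print("lid",circ(ray("top",c[c[:,1]<213],.171),.028),"pad",circ(ray("top",c[c[:,1]>229],.011),.04))
```

```text
[0.55443792 0.30449557 0.24873164]
lid (array([564.5, -15.5]), np.float64(0.6)) pad (array([566.7, -14.1]), np.float64(0.6))
```

The red jar is within about 2.5 mm of its pad centre. The blue jar is next.

drive_tool(
  increments=[
    [0.003, 0, 0.08, 0, 0, 0],
    [0.003, 0, 0.18, 0, 0, 0],
    [0.003, 0, 0.28, 0, 0, 0],
    [0.003, 0, 0.37, 0, 0, 0],
    [0.003, 0, 0.418, 0, 0, 0],
  ],
)

```text
time: 40.32
ee_pos: [0.5532, 0.3048, 0.12]
eef_rot: [0.718, 0.697, -0.002, -0.0]
ft_force: [-0.3, -0.3, -0.1]
width: 0.0868
grip_force: 0.0
```

drive_tool(
  increments=[
    [0, 0, 0, 0, 0, 0],
    [0, 0, 0, 0, 0, 0],
    [0, 0, 0, 0, 0, 0],
    [0, 0, 0, 0, 0, 0],
    [0, 0, 0, 0, 0, 0],
  ],
)

```text
time: 40.73
ee_pos: [0.5545, 0.3072, 0.1248]
eef_rot: [0.717, 0.697, 0.001, 0.0]
ft_force: [-0.3, -0.6, -0.0]
width: 0.0869
grip_force: 0.0
```

drive_tool(
  increments=[
    [0, 0, 0, 0, 0, 0],
    [0, 0, 0, 0, 0, 0],
    [0, 0, 0, 0, 0, 0],
    [0, 0, 0, 0, 0, 0],
    [0, 0, 0, 0, 0, 0],
  ],
  claw=1,
)

```text
time: 41.15
ee_pos: [0.5539, 0.3067, 0.1233]
eef_rot: [0.717, 0.697, -0.0, 0.0]
ft_force: [0.2, 0.5, 0.2]
width: 0.0613
grip_force: 0.0
```

drive_tool(
  increments=[
    [0, 0, 0, 0, 0, 0],
    [0, 0, 0, 0, 0, 0],
    [0, 0, 0, 0, 0, 0],
    [0, 0, 0, 0, 0, 0],
    [0, 0, 0, 0, 0, 0],
  ],
)

```text
time: 41.57
ee_pos: [0.5539, 0.3066, 0.1232]
eef_rot: [0.717, 0.697, -0.0, 0.0]
ft_force: [0.3, 0.9, 0.0]
width: 0.0553
grip_force: 25.0
```

drive_tool(
  increments=[
    [0, 0, -0.01, 0, 0, 0],
    [0, 0, -0.04, 0, 0, 0],
    [0, 0, -0.09, 0, 0, 0],
    [0, 0, -0.14, 0, 0, 0],
    [0, 0, -0.17, 0, 0, 0],
  ],
)

```text
time: 41.98
ee_pos: [0.5543, 0.3074, 0.1772]
eef_rot: [0.717, 0.697, 0.001, 0.0]
ft_force: [-0.1, 0.0, -2.3]
width: 0.0555
grip_force: 25.0
```

drive_tool(
  increments=[
    [0, 0, -0.04, 0, 0, 0],
    [0, 0, -0.09, 0, 0, 0],
    [0, 0, -0.13, 0, 0, 0],
    [0, 0, -0.15, 0, 0, 0],
    [0, 0, -0.15, 0, 0, 0],
  ],
)

```text
time: 42.4
ee_pos: [0.5543, 0.3072, 0.221]
eef_rot: [0.717, 0.697, 0.001, 0.0]
ft_force: [0.1, -0.1, -2.0]
width: 0.0558
grip_force: 25.0
```

drive_tool(
  increments=[
    [-0.04, 0.003, 0, 0, 0, 0],
    [-0.12, 0.01, 0, 0, 0, 0],
    [-0.21, 0.017, 0, 0, 0, 0],
    [-0.3, 0.024, 0, 0, 0, 0],
    [-0.39, 0.031, 0, 0, 0, 0],
  ],
)

```text
time: 42.82
ee_pos: [0.5594, 0.1881, 0.2184]
eef_rot: [0.717, 0.697, -0.001, -0.0]
ft_force: [-0.1, -0.5, -2.5]
width: 0.0555
grip_force: 25.0
```

drive_tool(
  increments=[
    [-0.09, 0.007, 0, 0, 0, 0],
    [-0.18, 0.014, 0, 0, 0, 0],
    [-0.27, 0.021, 0, 0, 0, 0],
    [-0.34, 0.026, 0, 0, 0, 0],
    [-0.371, 0.029, 0, 0, 0, 0],
  ],
)

```text
time: 43.23
ee_pos: [0.5654, 0.0738, 0.2183]
eef_rot: [0.719, 0.695, -0.001, 0.0]
ft_force: [0.4, 0.2, -2.9]
width: 0.0551
grip_force: 25.0
```

drive_tool(
  increments=[
    [0, 0, 0.03, 0, 0, 0],
    [0, 0, 0.09, 0, 0, 0],
    [0, 0, 0.15, 0, 0, 0],
    [0, 0, 0.2, 0, 0, 0],
    [0, 0, 0.23, 0, 0, 0],
  ],
)

```text
time: 43.65
ee_pos: [0.564, 0.0796, 0.1478]
eef_rot: [0.716, 0.698, -0.001, -0.001]
ft_force: [-0.7, 0.9, -3.3]
width: 0.0552
grip_force: 25.0
```

drive_tool(
  increments=[
    [0, 0, 0, 0, 0, 0],
    [0, 0, 0.01, 0, 0, 0],
    [0, 0, 0.02, 0, 0, 0],
    [0, 0, 0.03, 0, 0, 0],
    [0, 0, 0.03, 0, 0, 0],
  ],
)

```text
time: 44.07
ee_pos: [0.5654, 0.078, 0.1411]
eef_rot: [0.717, 0.697, 0.0, 0.0]
ft_force: [-0.2, -0.6, -3.1]
width: 0.0553
grip_force: 25.0
```

drive_tool(
  increments=[
    [0, 0, 0.008, 0, 0, 0],
    [0, 0, 0.017, 0, 0, 0],
    [0, 0, 0.025, 0, 0, 0],
    [0, 0, 0.028, 0, 0, 0],
    [0, 0, 0.028, 0, 0, 0],
  ],
)

```text
time: 44.48
ee_pos: [0.5652, 0.0779, 0.1326]
eef_rot: [0.717, 0.697, -0.0, -0.0]
ft_force: [-0.0, -0.0, -2.3]
width: 0.0557
grip_force: 25.0
```

drive_tool(
  increments=[
    [0, 0, 0.003, 0, 0, 0],
    [0, 0, 0.006, 0, 0, 0],
    [0, 0, 0.009, 0, 0, 0],
    [0, 0, 0.011, 0, 0, 0],
    [0, 0, 0.011, 0, 0, 0],
  ],
)

```text
time: 44.9
ee_pos: [0.5653, 0.078, 0.1294]
eef_rot: [0.717, 0.697, -0.0, -0.0]
ft_force: [0.7, -0.5, -3.4]
width: 0.0555
grip_force: 25.0
```

drive_tool(
  increments=[
    [0, 0, 0.001, 0, 0, 0],
    [0, 0, 0.002, 0, 0, 0],
    [0, 0, 0.002, 0, 0, 0],
    [0, 0, 0.002, 0, 0, 0],
    [0, 0, 0.002, 0, 0, 0],
  ],
)

```text
time: 45.32
ee_pos: [0.5655, 0.078, 0.1291]
eef_rot: [0.717, 0.697, 0.0, 0.0]
ft_force: [-1.5, 0.1, 0.8]
width: 0.0556
grip_force: 25.0
```

The blue jar is touching its pad. I'll release, rise, and move aside to the left for the final look.

drive_tool(
  increments=[
    [0, 0, 0, 0, 0, 0],
    [0, 0, 0, 0, 0, 0],
    [0, 0, 0, 0, 0, 0],
    [0, 0, 0, 0, 0, 0],
    [0, 0, 0, 0, 0, 0],
  ],
  claw=0,
)

```text
time: 45.73
ee_pos: [0.5654, 0.0779, 0.129]
eef_rot: [0.717, 0.697, 0.0, 0.0]
ft_force: [0.0, 0.3, -0.3]
width: 0.0812
grip_force: 0.0
```

drive_tool(
  increments=[
    [0, 0, 0, 0, 0, 0],
    [0, 0, 0, 0, 0, 0],
    [0, 0, 0, 0, 0, 0],
    [0, 0, 0, 0, 0, 0],
    [0, 0, 0, 0, 0, 0],
  ],
)

```text
time: 46.15
ee_pos: [0.5654, 0.078, 0.129]
eef_rot: [0.717, 0.697, 0.0, 0.0]
ft_force: [-0.1, -0.3, -0.3]
width: 0.087
grip_force: 0.0
```

drive_tool(
  increments=[
    [0, 0, -0.06, 0, 0, 0],
    [0, 0, -0.15, 0, 0, 0],
    [0, 0, -0.25, 0, 0, 0],
    [0, 0, -0.35, 0, 0, 0],
    [0, 0, -0.4, 0, 0, 0],
  ],
)

```text
time: 46.57
ee_pos: [0.5662, 0.0786, 0.2526]
eef_rot: [0.717, 0.697, 0.001, 0.001]
ft_force: [0.1, -0.2, -0.1]
width: 0.0875
grip_force: 0.0
```

drive_tool(
  increments=[
    [0.08, -0.02, 0, 0, 0, 0],
    [0.18, -0.06, 0, 0, 0, 0],
    [0.3, -0.1, 0, 0, 0, 0],
    [0.42, -0.14, 0, 0, 0, 0],
    [0.54, -0.18, 0, 0, 0, 0],
  ],
)

```text
time: 46.98
ee_pos: [0.5154, 0.2427, 0.2491]
eef_rot: [0.717, 0.697, 0.0, 0.0]
ft_force: [0.1, 0.7, -0.3]
width: 0.0872
grip_force: 0.0
```

drive_tool(
  increments=[
    [0.1, -0.03, 0, 0, 0, 0],
    [0.2, -0.06, 0, 0, 0, 0],
    [0.25, -0.08, 0, 0, 0, 0],
    [0.25, -0.08, 0, 0, 0, 0],
    [0.25, -0.08, 0, 0, 0, 0],
  ],
)

```text
time: 47.4
ee_pos: [0.4936, 0.3179, 0.2489]
eef_rot: [0.716, 0.698, -0.0, -0.0]
ft_force: [0.1, 0.0, 0.3]
width: 0.0871
grip_force: 0.0
```

Run:
```python
from h import *
t=camera("top");s=camera("side");print(read_state()["ee_pos"])
def circ(p,r):
    f=least_squares(lambda c:np.hypot(*(p-c).T)-r,p.mean(0),loss='soft_l1',f_scale=.001);return np.round(f.x*1000,1),round(1000*np.abs(f.fun).mean(),1)
for col,box in(("red",(258,170,320,260)),("blue",(200,170,258,260))):
    c=np.vstack([c for a,c in blobs(mask(t,col),box)])
    print(col,"lid",circ(ray("top",c[c[:,1]<213],.171),.028),"pad",circ(ray("top",c[c[:,1]>229],.011),.04))
cv2.imwrite("pics/end.png",np.hstack([cv2.resize(s[120:290,50:360],None,fx=1.5,fy=1.5)[:255],cv2.resize(t[170:310,200:380],None,fx=1.75,fy=1.8214)[:255]]))
```

```text
[0.4949266  0.3158379  0.24878603]
red lid (array([564.5, -15.5]), np.float64(0.6)) pad (array([566.8, -14.1]), np.float64(0.6))
blue lid (array([563.1,  78.1]), np.float64(0.8)) pad (array([568.7,  77.8]), np.float64(0.7))
```

View pics/end.png

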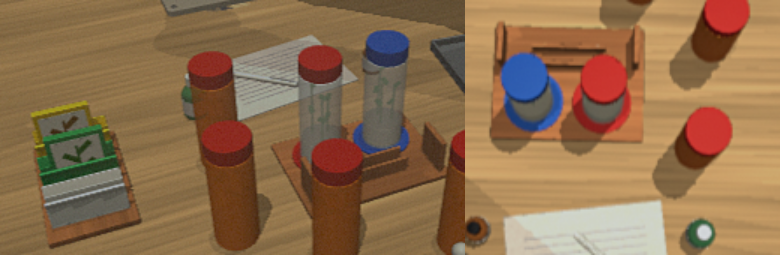

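The side view shows the green plate upright in the green slot (75,150) and the yellow plate in place. The top view shows both jars upright within their own pads (blue 535,100; red 602,100). I'll hand in the job.

```bash
python3 -c "
from bench import *
print(close_job())"
```

```text
the job is handed in; nothing more can be done
None
```

The job is handed in, with no verdict shown: in my last pictures the green plate stands fully down in the green slot, both jars are upright on their own pads (centres about 3–6 mm off), and the yellow plate looks untouched.

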